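# Set the stroke adjuster of a metering pump with a flat screwdriver

## Robot

A 6-joint arm with a two-finger parallel gripper is mounted at the origin on a cart in front of the work surface, level with it; the furniture and walls round the work are solid. World frame = base frame: x ahead of the robot, y to its left, z up, the work surface at z = 0. Lengths are in m, angles in rad, forces in N, time in s.
With the tool pointing down it reaches from about 0.4 to 0.925 m from the base axis. Payload 12.5 kg.
Tool frame: the origin (TCP) lies between the finger pads; the fingertips stand robot.finger_overhang ahead of it and the grasp point (between the pads) lies 5 mm behind it (robot.finger_overhang is the distance from the TCP to the fingertips, in m); z points along the fingers, y is the line along which they close (so a half turn about z gives the same grasp; the last joint's range is limited). The gripper opens to 95 mm and grips with 3 to 60 N. Pads are 20 mm wide; open, the fingers measure 119 mm over their backs; the gripper's body (75 mm by 180 mm) begins 59 mm behind the grasp point.
Start: joints at [-1.255, 0.491, 1.559, -0, 1.092, -0.106], TCP at [0.256, -0.57, 0.229] pointing down, gripper open.
Joint ranges: [-3.1, 3.1], [-0.84, 2.19], [0.05, 2.79], [-1.13, 4.28], [0.06, 2.93], [-2.69, 2.69]. Speed limits (rad/s): [2.22, 2.22, 2.79, 3.14, 3.14, 3.14].

## Interface

Orientations are given as [roll, pitch, yaw] about the fixed x, y, z axes, in that order (R = Rz(yaw) Ry(pitch) Rx(roll)).
In Python, from rig import robot gives the robot as it stands.
- The arm moves only by the tool send_rows, never from a script. Its argument "plan" is a list of rows, each an object of numbers: "wx", "wy", "wz": the turn, a rotation vector about the tool's x, y, z in rad; "x", "y", "z": the shift along the tool's x, y, z in cm; "grip": the gripper's target within -1 to 1 (fully open at 1, half-way at 0, shut at -1). A call has 1 to 8 rows; each row is the pose to reach, as a shift and turn from the pose commanded when the call began, along the tool's axes at that moment; what a row does not reach only later rows make up. A row lasts 1/10 s, in which the tool goes at most 50 mm and 8.59 degrees, less where a joint would pass 70% of its speed; a pose out of reach is approached as far as the arm can. A call with a gripper value outside its range is refused whole. The fingers move at their own pace and stop on an object; the grip force is fixed at half the most. Time passes only in rows, so rows that repeat a pose let the fingers close. It gives the time, the measured TCP pose, the force, the opening and the grip force at its end, in the units of the state.
- robot.sense(): the state, without advancing time (a new reading comes with each control period).
- robot.capture(name): name is "side" or "top" or "wrist"; returns the picture (480x640x3 uint8, red, green, blue); there is no depth.
- robot.get_calibration(name): a dict with "camera_matrix" (3x3 intrinsics, pixels), "R" (3x3) and "t" (3): a world point X has camera coordinates R X + t. Camera axes: x right, y down, z forward; pixel columns grow to the right and rows downward; lengths in m; the calibration is good to about 2 mm. A picture is of the moment at which its call begins: read the wrist's pose just before it. get_calibration takes no time and is no camera call; for the wrist camera it gives the pose at the moment of the call.
- robot.sign_off(): hands the job in; it is judged then, once.
The state is a dict: "time": time; "q": joint angles; "joint_vel": joint speeds; "effort": joint torques, N m; "ee_pos": TCP position; "ee_rot": TCP orientation; "contact_force": force on the tool from outside, world axes, zero at the start; "torque": the same for the moment, N m; "opening": finger opening in m; "gripper_force": force on a finger pad.
Only numpy, scipy, OpenCV 4.12 (cv2) and the standard library are available. Lean on these libraries where they do the work, as an engineer would, in place of code of your own. Each camera call takes 0.05 s, during which the arm holds its last target. There are 200 camera calls.

## Task

Set the stroke adjuster on top of the metering pump: take the red-handled flat screwdriver from its blue stand, press its blade only lightly on the slotted screw and turn it gently until it drops into the slot, then turn the screw clockwise until the orange pointer stands on the green mark. Put the screwdriver back upright and fully home in its stand, and leave the other things on the bench where they are.

Things in the scene. Friction and masses are not known exactly. Their poses are not given: they have to be found in the camera images.
- driver_grip (a point): Grasp point in the red handle of the flat screwdriver, on its axis, 112 mm above the blade tip, 30 mm below the top; z runs up from blade to handle. It stands blade down in its stand; 142 mm long, about 90 g. The handle (64 to 142 mm above the tip) is a flat-sided bar, 26 mm along x and 20 mm along y: grip across y with about 35 N.
- driver_tip (a point): Middle of the screwdriver's blade end, 112 mm below driver_grip on the same axis, axes parallel to driver_grip's. The flat blade is 12 mm wide along x, 2.5 mm thick along y, 16 mm long, on a round shank 7 mm across; it fits the slot either way round. A round shoulder 28 mm across starts 58 mm above the tip.
- stand_hole0 (a point): Mouth centre of the round hole (18 mm wide, 70 mm deep, chamfered) in the fixed blue tool stand (56 x 56 mm block on an 80 mm foot). Its flat top, level with this point, is 75 mm above the bench. The screwdriver is home when its shoulder rests on the top: driver_grip 54 mm above this point, tip 58 mm below.
- well_mouth (a point): Centre of the rim of the aluminium collar (17 mm inside, 24 outside, 32 high) on the fixed white metering pump (130 x 110 x 50 mm), 84 mm above the bench. Axes: -x the pump's front (lamps, green mark), y left-right, z up. Inside is the brass screw; its face lies 5 to 21 mm below the rim, unreported. All contact forces of blade on pump and screw, added up, must stay below 20 N (turning alone: 9 N).
- pointer_tip (a point): Tip of the orange pointer, 34 mm from the screw's axis; turns with the screw. The screw's face sinks on a spring when pressed: starts at 1.8 N, 1 N per mm more, hard stop after 4 mm. Its slot runs across the whole face, 5 mm wide, 4.5 mm deep; direction unreported, at the start within 60 degrees of the pump's y line. When the blade meets the slot the face springs up and the force drops.
- dial (a joint): Angle (rad) of screw and pointer: 0 with the pointer to the pump's front (-x), mid green mark (0.12 wide either side); grows clockwise seen from above. Starts between -1.1 and -0.7, travels -1.5 to 0.8, stays where left. Turning takes 0.05 N m; light rubbing of the blade on the face does not turn it; in the slot the blade has about 0.2 rad play each way.
- reagent: Reagent bottle with blue cap, 56 mm across, 110 mm high, a bystander; origin under its centre.
- dropper: Amber dropper bottle, 33 mm across, 104 mm high, a bystander; origin under its centre.
- lab_timer: White bench timer, 66 x 62 x 22 mm, a bystander; origin under its centre.
Not all that is in view belongs to the job. Of the things shaped like the part that bears stand_hole0, the blue one is meant.

How it is judged:
On the way, in this order (a step that is already met when the one before it is completed fails the run):
1. the blade, inside the collar, has caught the slot and begun to turn the screw (pointer tip moved 4 mm), before the pointer is on the mark (z of driver_tip in the frame of well_mouth below -0.005 m and horizontal distance between driver_tip and well_mouth below 0.004 m and distance of pointer_tip from where it was at the start of the episode above 0.004 m and value of joint dial below -0.12 rad), for 0.05 s.
2. with the blade still in the collar, the pointer has been brought onto the green mark (within 0.12 rad) (z of driver_tip in the frame of well_mouth below -0.005 m and horizontal distance between driver_tip and well_mouth below 0.004 m and value of joint dial between -0.12 and 0.12 rad), for 0.2 s.
At the end, for the whole second after the job is handed in: The pointer stands on the green mark (within 0.12 rad), and the screwdriver stands upright (within 0.1 rad) and at rest in its stand, its tip at least 54 mm down the hole and within 8 mm of its axis (value of joint dial between -0.12 and 0.12 rad and horizontal distance between driver_tip and stand_hole0 below 0.008 m and z of driver_tip in the frame of stand_hole0 below -0.054 m and angle between driver_grip's own z axis and vertical below 0.1 rad and linear speed of driver below 0.02 m/s); the robot touches nothing.
It fails at once if the screwdriver bears on the pump and its screw with more than 20 N (pressing and turning contacts added up) (contact force between driver and pump above 20 N).
It fails at once if the reagent bottle with blue cap is moved by more than 20 mm (distance of reagent from where it was at the start of the episode above 0.02 m).
It fails at once if the amber dropper bottle is moved by more than 20 mm (distance of dropper from where it was at the start of the episode above 0.02 m).
It fails at once if the white bench timer is moved by more than 20 mm (distance of lab_timer from where it was at the start of the episode above 0.02 m).
It also fails if it takes over 72 s, if anything falls off the work surface, if the arm or the gripper's body presses on something with over 40 N, if the wrist force passes 120 N, or if a joint passes its speed limit or range.

## Working session

There is one attempt and no reset: what is moved stays moved. The work goes in short steps, Python scripts to look and compute and a tool call to move; the robot and the scene stay as the last step left them, time stands still between calls to the robot, and variables do not carry over. Pictures are saved under pics/ and viewed, at most 10 in all, crops included, and the job is handed in when it is done.

Besides the shell and the picture viewer there is one more tool, called after "Call:" as name([rows], argument=value, ...), one row to a line, values as JSON. send_rows: Moves the arm, as the interface text tells. Its arguments: {"type":"object","properties":{"plan":{"type":"array","items":{"type":"object","properties":{"wx":{"type":"number"},"wy":{"type":"number"},"wz":{"type":"number"},"x":{"type":"number"},"y":{"type":"number"},"z":{"type":"number"},"grip":{"type":"number"}}}}},"required":["plan"]}

```bash
ls; mkdir -p pics; cat > h.py <<'E'
import numpy as np, cv2
from rig import robot
def cap(n,f):
    c=robot.get_calibration(n); im=robot.capture(n); cv2.imwrite(f'pics/{f}.png',im[:,:,::-1]); 
    np.savez(f'pics/{f}.npz',K=c['camera_matrix'],R=c['R'],t=c['t']); return im,c
def load(f):
    return cv2.imread(f'pics/{f}.png')[:,:,::-1].copy(), (lambda d:dict(camera_matrix=d['K'],R=d['R'],t=d['t']))(np.load(f'pics/{f}.npz'))
def ray(c,p):
    K,R,t=map(np.array,(c['camera_matrix'],c['R'],c['t'])); d=R.T@np.linalg.solve(K,[p[0],p[1],1.]); return -R.T@t,d/np.linalg.norm(d)
def plane(c,p,z):
    o,d=ray(c,p); return o+d*(z-o[2])/d[2]
def tri(*cps):
    A=np.zeros((3,3));b=np.zeros(3)
    for c,p in cps:
        o,d=ray(c,p);M=np.eye(3)-np.outer(d,d);A+=M;b+=M@o
    return np.linalg.solve(A,b)
def proj(c,X):
    K,R,t=map(np.array,(c['camera_matrix'],c['R'],c['t'])); x=K@(R@np.array(X)+t); return x[:2]/x[2]
E
python3 - <<'E'
from h import *
print(robot.sense(), robot.finger_overhang)
a,c=cap('top','top0'); print(c)
b,c=cap('side','side0'); print(c)
cv2.imwrite('pics/v1.png',cv2.resize(np.vstack([a,b]),None,fx=.62,fy=.62)[:, :, ::-1])
w,c=cap('wrist','wr0')
E
```

```text
pics
{'time': 0.0, 'q': array([-1.25461529e+00,  4.91574310e-01,  1.55947892e+00, -1.89314243e-05,
        1.09171221e+00, -1.05588679e-01]), 'joint_vel': array([-3.26278023e-04, -7.75280046e-05,  1.03478051e-03,  1.20078384e-03,
       -8.83898758e-05,  5.14515389e-04]), 'effort': array([-1.55946823e-04, -6.12650084e+01, -2.58183521e+01,  6.92353863e-02,
        4.81873623e-02, -1.11939901e-04]), 'ee_pos': array([ 0.25580616, -0.56998327,  0.22804243]), 'ee_rot': array([-3.14042463e+00, -1.06906572e-04,  4.21778389e-01]), 'contact_force': array([0.49137842, 0.31528411, 0.20293342]), 'torque': array([ 0.02345985,  0.03867069, -0.00386513]), 'gripper_force': 0.0, 'opening': 0.09491260518754248} 0.014
{'camera_matrix': array([[472.76837141,   0.        , 321.21092928],
       [  0.        , 472.76837141, 227.45251516],
       [  0.        ,   0.        ,   1.        ]]), 'R': array([[-7.82910494e-04, -9.99998323e-01,  1.65571027e-03],
       [-9.93668571e-01,  5.91936248e-04, -1.12349546e-01],
       [ 1.12348377e-01, -1.73318689e-03, -9.93667368e-01]]), 't': array([0.02537874, 0.58627063, 1.18005981])}
{'camera_matrix': array([[505.87873167,   0.        , 326.1466462 ],
       [  0.        , 505.87873167, 243.78805229],
       [  0.        ,   0.        ,   1.        ]]), 'R': array([[ 0.99577375,  0.09138277,  0.00915567],
       [ 0.05482738, -0.51152442, -0.85751777],
       [-0.073679  ,  0.85439567, -0.51437287]]), 't': array([-0.56646205,  0.08027735,  1.29871009])}
```

View pics/top0.png

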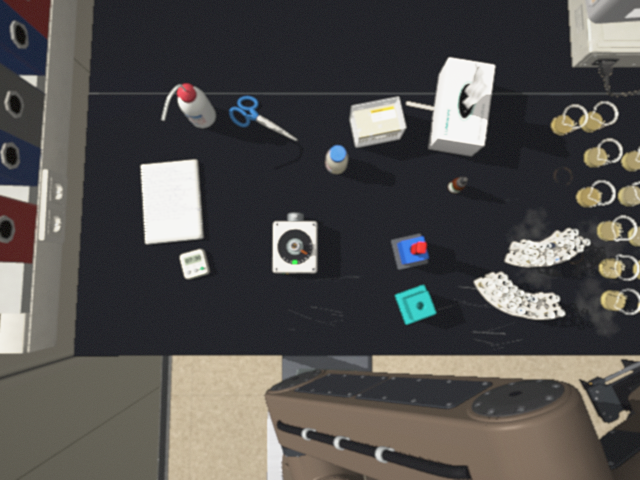

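View pics/side0.png

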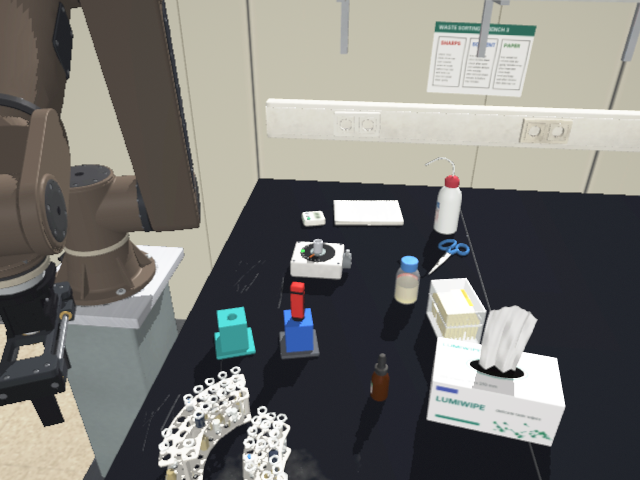

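Top view: the blue stand, with the red handle in it, is at about (411,250). The teal lookalike at (416,305) is empty. The pump is at (295,247), its green mark at (295,262), the reagent bottle at (337,158), the dropper at (458,185) and the timer at (194,264). The blue stand fits because it is blue and holds the red screwdriver.

```bash
python3 - <<'E'
from h import *
a,ct=load('top0'); b,cs=load('side0')
def red(im): 
    h=cv2.cvtColor(im,cv2.COLOR_RGB2HSV); return (((h[...,0]<8)|(h[...,0]>172))&(h[...,1]>150)&(h[...,2]>90)).astype(np.uint8)
for im,(x0,y0,x1,y1) in((a,(385,225,440,275)),(b,(280,275,315,325))):
    m=red(im)[y0:y1,x0:x1]; ys,xs=np.nonzero(m); print(len(xs),xs.mean()+x0,ys.mean()+y0,xs.min()+x0,xs.max()+x0,ys.min()+y0,ys.max()+y0)
ys,xs=np.nonzero(red(b)[275:325,280:315]); ys+=275;xs+=280
for y in range(ys.min(),ys.max()+1,4): print(y,xs[ys==y].min(),xs[ys==y].max())
c=robot.get_calibration('wrist'); R,t=np.array(c['R']),np.array(c['t']); o=-R.T@t
s=robot.sense()
from scipy.spatial.transform import Rotation as Ro
T=Ro.from_euler('xyz',s['ee_rot']).as_matrix()
print('cam in tool',T.T@(o-s['ee_pos']),'\n',(R@T).round(3),c['camera_matrix'])
for p in [(296,262),(294,247)]: print(plane(ct,p,.05),plane(ct,p,.084))
A=cv2.resize(a[215:335,260:450],None,fx=3,fy=3,interpolation=cv2.INTER_CUBIC)
B=cv2.resize(b[225:365,205:365],None,fx=2.57,fy=2.57,interpolation=cv2.INTER_CUBIC)[:360,:230+0]
B=cv2.resize(b[265:365,255:330],(225,300),interpolation=cv2.INTER_CUBIC);B=np.vstack([B,np.zeros((60,225,3),np.uint8)])
cv2.imwrite('pics/v2.png',np.hstack([A,B])[:,:,::-1])
E
```

```text
148 418.76351351351354 247.80405405405406 411 426 242 253
441 296.7891156462585 299.0975056689342 290 304 281 318
281 294 295
285 290 304
289 290 303
293 291 304
297 290 302
301 291 302
305 291 302
309 291 303
313 292 303
317 293 302
cam in tool [ 0.08136212  0.00057532 -0.1568257 ] 
 [[-0.     1.    -0.   ]
 [-0.959 -0.    -0.284]
 [-0.284  0.     0.959]] [[390.30601406   0.         318.87715388]
 [  0.         390.30601406 238.32448872]
 [  0.           0.           1.        ]]
[0.49718061 0.08832158 0.05      ] [0.49583081 0.0865694  0.084     ]
[0.53487963 0.09355293 0.05      ] [0.53245128 0.09165107 0.084     ]
```

View pics/v2.png

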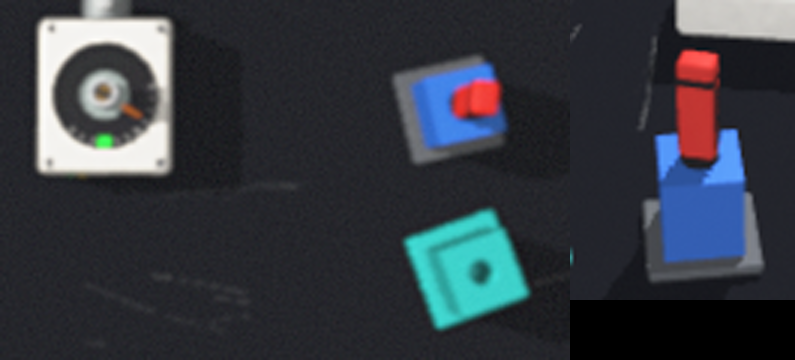

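Confirmed: the blue stand on its grey foot holds the red driver (handle top near top-view pixel (422,247)), and the teal stand is empty. The pointer points lower right, at roughly -1 rad.

```bash
cat >> h.py <<'E'
from scipy.spatial.transform import Rotation as Ro
def go(X,yaw=None,cur=None):
    s=robot.sense(); T=Ro.from_euler('xyz',s['ee_rot']).as_matrix()
    d=T.T@(np.array(X)-s['ee_pos'])*100
    out='shift cm %s'%d.round(2)
    if yaw is not None:
        G=Ro.from_euler('xyz',[np.pi,0,yaw]).as_matrix(); out+=' rotvec %s'%Ro.from_matrix(T.T@G).as_rotvec().round(4)
    return out
E
python3 - <<'E'
from h import *
a,ct=load('top0'); b,cs=load('side0')
X=tri((ct,(421.7,247.3)),(cs,(297.3,284))); print(X,proj(ct,X),proj(cs,X))
print(plane(ct,(294.5,246),.084))
print(go([X[0]-.05,X[1],.32],0.0)); print(go([X[0]-.05,X[1],.32]))
E
```

```text
[ 0.52755345 -0.20500387  0.15645376] [421.600572   246.79476663] [296.70727399 284.04046998]
[0.5349009  0.09044197 0.084     ]
shift cm [ 35.17 -24.24  -9.16] rotvec [-8.000e-04  1.000e-04  4.218e-01]
shift cm [ 35.17 -24.24  -9.16]
```

Call:
send_rows([
  {"x":4,"y":-3,"z":-3,"wz":0.05,"grip":1},
  {"x":8,"y":-6,"z":-6,"wz":0.1,"grip":1},
  {"x":12,"y":-9,"z":-9.2,"wz":0.15,"grip":1},
  {"x":16,"y":-12,"z":-9.2,"wz":0.2,"grip":1},
  {"x":20,"y":-15,"z":-9.2,"wz":0.25,"grip":1},
  {"x":24,"y":-17.5,"z":-9.2,"wz":0.3,"grip":1},
  {"x":28,"y":-20,"z":-9.2,"wz":0.35,"grip":1},
  {"x":32,"y":-22.4,"z":-9.2,"wz":0.42,"grip":1},
])

```text
invalid input
```

```bash
python3 - <<'E'
from h import *
s=robot.sense();print(s['time'],s['ee_pos'],s['ee_rot'],s['q'].round(3))
print(go([.478,-.205,.32],0))
E
```

```text
0.15 [ 0.25585608 -0.57005926  0.22820536] [-3.14077196e+00 -7.85603360e-05  4.21838362e-01] [-1.255  0.491  1.559 -0.     1.092 -0.106]
shift cm [ 35.21 -24.22  -9.16] rotvec [-8.000e-04  1.000e-04  4.218e-01]
```

Call:
send_rows([
  {"x":4,"y":-3,"z":-3,"wx":0,"wy":0,"wz":0.05,"grip":1},
  {"x":8,"y":-6,"z":-6,"wx":0,"wy":0,"wz":0.1,"grip":1},
  {"x":12,"y":-9,"z":-9.2,"wx":0,"wy":0,"wz":0.15,"grip":1},
  {"x":16,"y":-12,"z":-9.2,"wx":0,"wy":0,"wz":0.2,"grip":1},
  {"x":20,"y":-15,"z":-9.2,"wx":0,"wy":0,"wz":0.25,"grip":1},
  {"x":24,"y":-17.5,"z":-9.2,"wx":0,"wy":0,"wz":0.3,"grip":1},
  {"x":28,"y":-20,"z":-9.2,"wx":0,"wy":0,"wz":0.35,"grip":1},
  {"x":32,"y":-22.4,"z":-9.2,"wx":0,"wy":0,"wz":0.42,"grip":1},
])

```text
time: 0.95
ee_pos: [0.4489, -0.2444, 0.3208]
ee_rot: [3.141, -0.0, -0.001]
contact_force: [0.5, -0.6, -1.1]
opening: 0.0953
gripper_force: 0.0
```

```bash
python3 - <<'E'
from h import *
s=robot.sense();print(s['time'],s['ee_pos'],s['ee_rot'],s['q'].round(3))
print(go([.478,-.205,.32],0))
E
```

```text
0.95 [ 0.44887358 -0.24439362  0.32077872] [ 3.14136913e+00 -2.26787208e-04 -6.72378731e-04] [-0.628  0.239  1.7   -0.     1.202  0.944]
shift cm [ 2.91 -3.94  0.08] rotvec [ 0.0002 -0.0002 -0.0007]
```

```bash
python3 - <<'E'
from h import *
cap('wrist','w1')
E
```

Call:
send_rows([
  {"x":1.9,"y":-4,"z":0,"wx":0,"wy":0,"wz":0,"grip":1},
  {"x":2.9,"y":-7.9,"z":0,"wx":0,"wy":0,"wz":0,"grip":1},
  {"x":2.9,"y":-7.9,"z":0,"wx":0,"wy":0,"wz":0,"grip":1},
])

```text
time: 1.3
ee_pos: [0.4777, -0.1638, 0.3205]
ee_rot: [-3.141, 0.0, 0.006]
contact_force: [0.3, -0.7, 0.7]
opening: 0.0951
gripper_force: 0.0
```

```bash
python3 - <<'E'
from h import *
b,_=cap('wrist','w2');a,_=load('w1')
cv2.imwrite('pics/v3.png',cv2.resize(np.hstack([a[:,60:500],b[:,160:600]]),(800,436))[:,:,::-1])
E
```

```text
(no output)
```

View pics/v3.png

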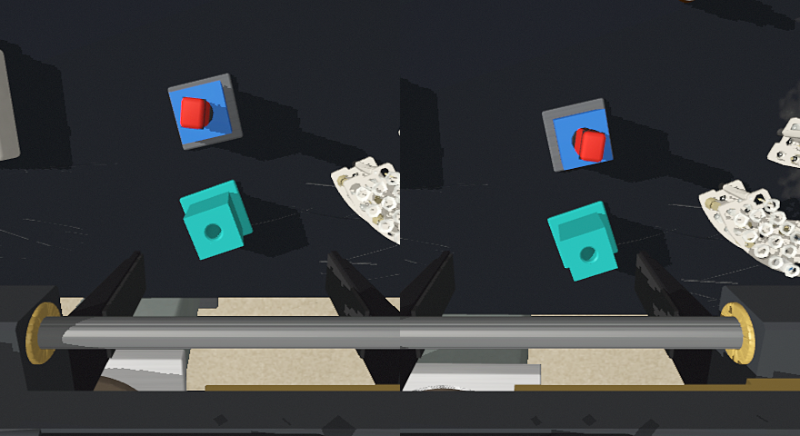

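Both wrist views show the red handle's top face on the blue stand (left view near composite (193,113), right view near (590,146)). The teal stand is empty below it.

```bash
cat > m.py <<'E'
from h import *
def face(f,box,kind):
    im,c=load(f); h=cv2.cvtColor(im,cv2.COLOR_RGB2HSV); x0,y0,x1,y1=box
    H,S,V=[h[...,i].astype(int) for i in range(3)]
    m=(((H<8)|(H>172))&(S>150)&(V>60)) if kind=='r' else ((H>100)&(H<120)&(S>120)&(V>60))
    q=np.zeros_like(m);q[y0:y1,x0:x1]=m[y0:y1,x0:x1]
    print(f,kind,q.sum(),np.percentile(V[q],[5,25,50,75,95]))
    return q,V,c
def rect(q,c,z):
    n,l,s,_=cv2.connectedComponentsWithStats(q.astype(np.uint8)); k=1+np.argmax(s[1:,4])
    cn=max(cv2.findContours((l==k).astype(np.uint8),0,1)[0],key=len)[:,0,:].astype(float)
    P=np.array([plane(c,p,z)[:2] for p in cn]).astype(np.float32)
    return cv2.minAreaRect(P*1000)
E
python3 - <<'E'
from m import *
# composite -> source scale 1.1
for f,box in(('w1',(230,70,340,180)),('w2',(310,90,420,200))):
    q,V,c=face(f,box,'r')
    for th in(180,200,215,225): 
        if (q&(V>th)).sum()>50: print(th,rect(q&(V>th),c,.159))
    q,V,c=face(f,box,'b')
    for th in (60,120,150,180,200):
        if (q&(V>th)).sum()>50: print(th,rect(q&(V>th),c,.075))
E
```

```text
w1 r 961 [ 99. 170. 234. 242. 255.]
180 ((529.4293212890625, -206.29019165039062), (17.10187339782715, 24.59200668334961), 83.91356658935547)
200 ((529.8497314453125, -205.9731903076172), (16.38222885131836, 23.660140991210938), 83.91358184814453)
215 ((529.7269287109375, -205.70187377929688), (15.896889686584473, 23.489330291748047), 83.15986633300781)
225 ((529.8895874023438, -205.66331481933594), (15.608177185058594, 22.815725326538086), 87.45803833007812)
w1 b 2343 [155. 163. 222. 223. 231.]
60 ((529.1203002929688, -207.068115234375), (56.40947723388672, 57.665748596191406), 12.820724487304688)
120 ((529.0428466796875, -206.87840270996094), (56.36989212036133, 57.37295913696289), 12.705644607543945)
150 ((528.9962768554688, -206.67185974121094), (56.36989212036133, 56.9495735168457), 12.705644607543945)
180 ((529.1117553710938, -206.7834930419922), (56.19361114501953, 56.48085403442383), 12.705645561218262)
200 ((529.0575561523438, -206.63726806640625), (55.69971466064453, 55.94659423828125), 12.71080493927002)
w2 r 989 [153.4 215.  232.  240.  255. ]
180 ((529.7333374023438, -20
[... 256 characters left out ...]
2549057006836), 83.73584747314453)
225 ((529.623046875, -204.93817138671875), (16.79249382019043, 23.40068817138672), 83.7477798461914)
w2 b 2227 [156. 220. 221. 222. 229.]
60 ((529.4954223632812, -206.6453857421875), (58.043155670166016, 58.00072479248047), 12.693711280822754)
120 ((529.516357421875, -206.44126892089844), (57.91259765625, 57.61161804199219), 12.693711280822754)
150 ((529.51318359375, -206.4207000732422), (57.60489273071289, 57.60654830932617), 12.605794906616211)
180 ((529.4913940429688, -206.57684326171875), (56.95280838012695, 57.08309555053711), 12.782200813293457)
200 ((529.0838012695312, -206.66030883789062), (56.10763168334961, 56.150848388671875), 12.744314193725586)
```

Call:
send_rows([
  {"x":0,"y":-4.5,"z":2,"wx":0,"wy":0,"wz":0,"grip":1},
  {"x":-1,"y":-9,"z":4,"wx":0,"wy":0,"wz":0,"grip":1},
  {"x":-2.4,"y":-13,"z":7,"wx":0,"wy":0,"wz":0,"grip":1},
  {"x":-2.4,"y":-17,"z":10,"wx":0,"wy":0,"wz":0,"grip":1},
  {"x":-2.4,"y":-21,"z":13,"wx":0,"wy":0,"wz":0,"grip":1},
  {"x":-2.4,"y":-23,"z":17,"wx":0,"wy":0,"wz":0,"grip":1},
  {"x":-2.4,"y":-23,"z":20,"wx":0,"wy":0,"wz":0,"grip":1},
  {"x":-2.4,"y":-23,"z":20,"wx":0,"wy":0,"wz":0,"grip":1},
])

```text
time: 2.15
ee_pos: [0.4514, 0.0624, 0.1178]
ee_rot: [3.141, 0.006, 0.002]
contact_force: [0.7, -0.3, 1.6]
opening: 0.0951
gripper_force: 0.0
```

```bash
python3 - <<'E'
from h import *
cap('wrist','w3'); print(robot.sense()['ee_pos'])
E
```

```text
[0.4523821  0.0620256  0.11973582]
```

Call:
send_rows([
  {"x":0,"y":-4,"z":0,"wx":0,"wy":0,"wz":0,"grip":1},
  {"x":0,"y":-5,"z":0,"wx":0,"wy":0,"wz":0,"grip":1},
  {"x":0,"y":-5,"z":0,"wx":0,"wy":0,"wz":0,"grip":1},
])

```text
time: 2.5
ee_pos: [0.4534, 0.1129, 0.1221]
ee_rot: [-3.141, -0.002, 0.003]
contact_force: [-0.1, -0.4, 0.1]
opening: 0.0948
gripper_force: 0.0
```

```bash
python3 - <<'E'
from h import *
b,cb=cap('wrist','w4');a,ca=load('w3')
o=[]
for im,c in((a,ca),(b,cb)):
    u,v=proj(c,[.535,.0905,.084]).astype(int); print(u,v)
    u0=max(0,u-80);v0=max(0,v-80);print(u0,v0); o.append(cv2.resize(im[v0:v0+160,u0:u0+160],(400,400),interpolation=cv2.INTER_CUBIC))
cv2.imwrite('pics/v4.png',np.hstack(o)[:,:,::-1])
E
```

```text
258 117
178 37
365 122
285 42
```

View pics/v4.png

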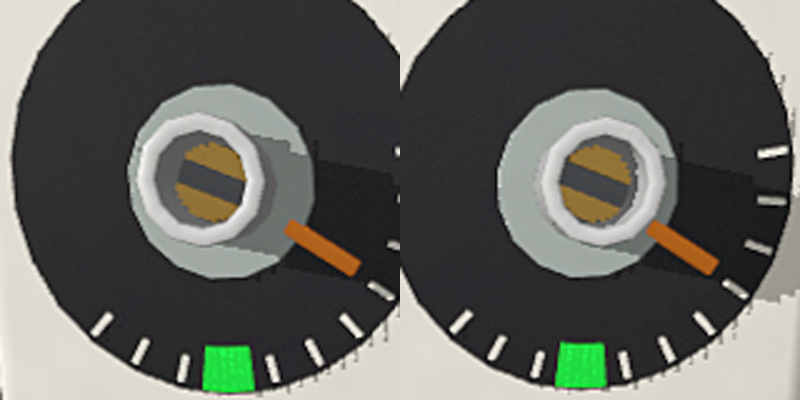

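The crop shows the collar rim around (201,178) in the left half and (605,182) in the right half. Inside is the brass face with a dark slot running about 20° down to the right, so world yaw is around 70°. The orange pointer ends near (355,268), roughly -1 rad, and the green mark is at the bottom.

```bash
python3 - <<'E'
from m import *
res=[]
for f,(u0,v0) in(('w3',(178,37)),('w4',(285,42))):
    im,c=load(f); h=cv2.cvtColor(im,cv2.COLOR_RGB2HSV); H,S,V=[h[...,i].astype(int) for i in range(3)]
    w=np.zeros(V.shape,bool); w[v0+40:v0+105,u0+45:u0+115]=1
    m=w&(S<40)&(V>205)
    n,l,s,_=cv2.connectedComponentsWithStats(m.astype(np.uint8)); k=1+np.argmax(s[1:,4]); mm=(l==k).astype(np.uint8)
    cs,hi=cv2.findContours(mm,cv2.RETR_CCOMP,cv2.CHAIN_APPROX_NONE); cs=sorted(cs,key=lambda x:-cv2.contourArea(x))[:2]
    r=[]
    for x in cs:
        P=np.array([plane(c,p,.084)[:2] for p in x[:,0,:]])*1000; (cx,cy),ax,an=cv2.fitEllipse(P.astype(np.float32)); print(f,(cx,cy),ax)
        r.append(cv2.fitEllipse(x)[0])
    # brass
    b=w&(H>8)&(H<28)&(S>90)&(V>60); ys,xs=np.nonzero(b)
    # slot: line through the pixels between two brass blobs
    n,l,s,ce=cv2.connectedComponentsWithStats(b.astype(np.uint8)); ks=np.argsort(-s[1:,4])[:2]+1
    print(s[ks,4],ce[ks]); 
    X=np.array([ (x,y) for x,y in zip(*np.nonzero(np.isin(l,ks))[::-1])]); lab=np.array([l[y,x] for x,y in X])
    Z=.072; W=np.array([plane(c,p,Z)[:2] for p in X])*1000; g=lab==ks[0]
    # best separating direction: max gap
    best=max(((lambda d:(max((W[g]@d).min()-(W[~g]@d).max(),(W[~g]@d).min()-(W[g]@d).max()),a))(np.array([-np.sin(a),np.cos(a)])) for a in np.radians(np.arange(30,151,1.))))
    a=best[1];d=np.array([-np.sin(a),np.cos(a)]);p,q=W[g]@d,W[~g]@d
    print('slot',best[0],np.degrees(a), 'mid offset',((p.min()+q.max())/2 if p.min()>q.max() else (q.min()+p.max())/2))
    o=(H>5)&(H<16)&(S>170)&(V>120); o[:v0]=0;o[v0+160:]=0;o[:,:u0]=0;o[:,u0+160:]=0; o&=~w|True
    n,l2,s2,ce2=cv2.connectedComponentsWithStats(o.astype(np.uint8)); k=1+np.argmax(s2[1:,4]); ys,xs=np.nonzero(l2==k); Q=np.array([plane(c,p,.055)[:2] for p in zip(xs,ys)])*1000; 
    print('pointer',len(Q),Q.mean(0)); res.append((c,r,ce2[k]))
for i in(0,1): print('rim tri',tri((res[0][0],res[0][1][i]),(res[1][0],res[1][1][i])))
print('ptr tri',tri((res[0][0],res[0][2]),(res[1][0],res[1][2])))
E
```

```text
w3 (539.8088989257812, 91.48532104492188) (19.048799514770508, 20.793659210205078)
[211 207] [[259.54028436 118.1042654 ]
 [264.71980676 100.4057971 ]]
slot 4.598058743029014 69.0 mid offset -470.6838352375679
pointer 233 [525.60842925  68.96766239]
w4 (539.2750854492188, 90.81822967529297) (20.56894874572754, 21.46962547302246)
[218 191] [[365.47247706 106.71559633]
 [359.54450262 123.9947644 ]]
slot 4.65834195202234 70.0 mid offset -474.99360599610395
pointer 222 [525.58612885  69.10094192]
rim tri [0.53960518 0.09105421 0.08656382]Traceback (most recent call last):
  File "<stdin>", line 27, in <module>
IndexError: list index out of range
```

```bash
python3 - <<'E'
from m import *
D={}
for f,(u0,v0) in(('w3',(178,37)),('w4',(285,42))):
    im,c=load(f); h=cv2.cvtColor(im,cv2.COLOR_RGB2HSV); H,S,V=[h[...,i].astype(int) for i in range(3)]
    w=np.zeros(V.shape,bool); w[v0+40:v0+105,u0+45:u0+115]=1
    print(f,'row V',V[v0+71,u0+45:u0+112])
    for th in(190,200,210,220):
        m=(w&(S<40)&(V>th)).astype(np.uint8)
        n,l,s,_=cv2.connectedComponentsWithStats(m); k=1+np.argmax(s[1:,4])
        x=cv2.convexHull(max(cv2.findContours((l==k).astype(np.uint8),0,1)[0],key=len))
        P=np.array([plane(c,p,.084)[:2] for p in x[:,0,:]])*1000; e=cv2.fitEllipse(P.astype(np.float32)); D.setdefault(th,[]).append((c,cv2.fitEllipse(x)[0]))
        print(th,e[0],e[1])
    b=w&(H>8)&(H<28)&(S>90)&(V>60)
    n,l,s,ce=cv2.connectedComponentsWithStats(b.astype(np.uint8)); ks=np.argsort(-s[1:,4])[:2]+1
    a=np.radians(69.5); d=np.array([-np.sin(a),np.cos(a)]); 
    for Z in(.062,.068,.074,.08):
        Ws=[np.array([plane(c,p,Z)[:2] for p in np.argwhere(l==k)[:,::-1]])*1000 for k in ks]
        Ws.sort(key=lambda W:(W@d).mean())
        print('Z',Z,'mid',((Ws[0]@d).max()+(Ws[1]@d).min())/2,'ext perp',(Ws[0]@d).min(),(Ws[1]@d).max(), 'brass bbox mean',np.vstack(Ws).mean(0))
for k,v in D.items(): print(k,tri(*v))
E
```

```text
w3 row V [ 49  49  49  49  47  37 108 165 170 188 229 231 217 204 193 186 138  84
  90  92  92  91  91  92  93  89  75  69  70  69  71  70  69  70  71  70
  71  71  71  70  72  71  71  72  74  72  74  73  72  93 115 138 140 169
 227 226 208 198 191 188 142  87  91  90  92 106 115]
190 (538.99462890625, 91.03717803955078) (22.342418670654297, 22.923654556274414)
200 (539.2522583007812, 91.24701690673828) (21.566011428833008, 22.29286003112793)
210 (538.4255981445312, 90.33743286132812) (22.33594512939453, 24.315717697143555)
220 (540.9459228515625, 98.64619445800781) (6.319323539733887, 12.860404968261719)
Z 0.062 mid -472.8334437286961 ext perp -480.2191607111077 -465.32716003329637 brass bbox mean [539.0050815   91.65635745]
Z 0.068 mid -472.9833539113637 ext perp -480.16020381848324 -465.68934690155925 brass bbox mean [538.85841329  90.83107985]
Z 0.074 mid -473.13326409403135 ext perp -480.10124692585873 -466.0515337698221 brass bbox mean [538.71174509  90.00580225]
Z 0.08 mid -473.2831742766989 ext perp -480.0422900332342 -466.41372063808495 brass bbox mean [538.56507688  89.1805
[... 568 characters left out ...]
110900878906) (1.839003086090088, 9.787940979003906)
Z 0.062 mid -473.17191894798054 ext perp -480.7346139906171 -465.7637333365714 brass bbox mean [539.08744974  89.73002265]
Z 0.068 mid -472.8386831902898 ext perp -480.1923298198556 -465.6352750341488 brass bbox mean [538.96224931  90.37449551]
Z 0.074 mid -472.5054474325991 ext perp -479.65004564909407 -465.50681673172596 brass bbox mean [538.83704888  91.01896837]
Z 0.08 mid -472.17221167490834 ext perp -479.10776147833246 -465.3783584293033 brass bbox mean [538.71184845  91.66344123]
190 [0.53920245 0.09103478 0.08399852]
200 [0.53939615 0.09127688 0.08377034]
210 [0.53879439 0.09002057 0.08595847]
220 [0.54164652 0.0999188  0.07717514]
```

Measured: rim centre (0.539, 0.091, 0.084), screw face z about 0.067, slot yaw about 1.213 rad, pointer about -1.0 rad. Handle centre (0.530, -0.2056) at yaw -0.105. Next is the grasp.

```bash
python3 - <<'E'
from m import *
print(go([.5298,-.2056,.215],-.105)); print(go([.5298,-.2056,.124],-.105))
for f in('w3','w4'):
    im,c=load(f); h=cv2.cvtColor(im,cv2.COLOR_RGB2HSV); m=(abs(h[...,0].astype(int)-60)<15)&(h[...,1]>150)&(h[...,2]>120); n,l,s,ce=cv2.connectedComponentsWithStats(m.astype(np.uint8)); k=1+np.argmax(s[1:,4])
    g=plane(c,ce[k],.052); print('green',g,'angle',np.arctan2(-(g[1]-.0909),-(g[0]-.539)))
E
```

```text
shift cm [ 7.6  31.81 -9.3 ] rotvec [-1.000e-04 -2.000e-03  1.075e-01]
shift cm [ 7.58 31.81 -0.2 ] rotvec [-1.000e-04 -2.000e-03  1.075e-01]
green [0.49858512 0.0908759  0.052     ] angle 0.00059638413854448
green [0.49867052 0.09059251 0.052     ] angle 0.007624243257191619
```

Call:
send_rows([
  {"x":0,"y":1,"z":-5,"wx":0,"wy":0,"wz":0,"grip":1},
  {"x":1,"y":5.5,"z":-9.3,"wx":0,"wy":0,"wz":0.05,"grip":1},
  {"x":2.5,"y":10.5,"z":-9.3,"wx":0,"wy":0,"wz":0.107,"grip":1},
  {"x":4,"y":15,"z":-9.3,"wx":0,"wy":0,"wz":0.107,"grip":1},
  {"x":5.5,"y":19.5,"z":-9.3,"wx":0,"wy":0,"wz":0.107,"grip":1},
  {"x":6.5,"y":24,"z":-9.3,"wx":0,"wy":0,"wz":0.107,"grip":1},
  {"x":7.6,"y":28.5,"z":-9.3,"wx":0,"wy":0,"wz":0.107,"grip":1},
  {"x":7.6,"y":31.8,"z":-9.3,"wx":0,"wy":0,"wz":0.107,"grip":1},
])

```text
time: 3.35
ee_pos: [0.5292, -0.2098, 0.2143]
ee_rot: [3.141, -0.001, -0.108]
contact_force: [-0.5, -0.1, -0.1]
opening: 0.095
gripper_force: 0.0
```

```bash
python3 - <<'E'
from m import *
cap('wrist','w5'); s=robot.sense(); print(s['ee_pos'],s['ee_rot'])
q,V,c=face('w5',(200,150,450,480),'r')
for th in(180,200,215): print(th,rect(q&(V>th),c,.159))
print(go([.5298,-.2056,.124],-.105))
E
```

```text
[ 0.52885816 -0.21297892  0.21414352] [ 3.13959867e+00 -1.46577183e-03 -1.09217134e-01]
w5 r 1891 [160. 214. 255. 255. 255.]
180 ((531.2836303710938, -206.68528747558594), (18.7828311920166, 27.142629623413086), 83.79344177246094)
200 ((531.283447265625, -206.6876678466797), (18.768159866333008, 27.14248275756836), 83.79344177246094)
215 ((531.3148803710938, -206.39816284179688), (18.18577003479004, 27.142488479614258), 83.79363250732422)
shift cm [-0.   -0.76  9.01] rotvec [ 0.002  -0.0015 -0.0042]
```

Call:
send_rows([
  {"x":0,"y":0,"z":0,"wx":0,"wy":0,"wz":0,"grip":1},
  {"x":0,"y":0,"z":0,"wx":0,"wy":0,"wz":0,"grip":1},
])

```text
time: 3.6
ee_pos: [0.5285, -0.2057, 0.214]
ee_rot: [3.142, -0.0, -0.106]
contact_force: [-0.1, 0.3, 0.2]
opening: 0.0951
gripper_force: 0.0
```

```bash
python3 - <<'E'
from m import *
s=robot.sense(); print(s['ee_pos'],s['ee_rot'])
print(go([.5302,-.206,.124],-.108))
E
```

```text
[ 0.52849012 -0.2057117   0.21403063] [ 3.14155436e+00 -4.60047468e-05 -1.06474656e-01]
shift cm [0.17 0.01 9.  ] rotvec [ 0.     -0.      0.0015]
```

Call:
send_rows([
  {"x":0.17,"y":0,"z":3,"wx":0,"wy":0,"wz":0,"grip":1},
  {"x":0.17,"y":0,"z":6,"wx":0,"wy":0,"wz":0,"grip":0.4},
  {"x":0.17,"y":0,"z":8.5,"wx":0,"wy":0,"wz":0,"grip":0},
  {"x":0.17,"y":0,"z":9,"wx":0,"wy":0,"wz":0,"grip":-0.3},
  {"x":0.17,"y":0,"z":9,"wx":0,"wy":0,"wz":0,"grip":-0.5},
  {"x":0.17,"y":0,"z":9,"wx":0,"wy":0,"wz":0,"grip":-1},
  {"x":0.17,"y":0,"z":9,"wx":0,"wy":0,"wz":0,"grip":-1},
  {"x":0.17,"y":0,"z":9,"wx":0,"wy":0,"wz":0,"grip":-1},
])

```text
time: 4.4
ee_pos: [0.5312, -0.2054, 0.1246]
ee_rot: [3.141, -0.002, -0.105]
contact_force: [0.1, -0.0, 0.0]
opening: 0.0444
gripper_force: 0.0
```

Call:
send_rows([
  {"x":0,"y":0,"z":0,"wx":0,"wy":0,"wz":0,"grip":-1},
  {"x":0,"y":0,"z":0,"wx":0,"wy":0,"wz":0,"grip":-1},
  {"x":0,"y":0,"z":0,"wx":0,"wy":0,"wz":0,"grip":-1},
])

```text
time: 4.7
ee_pos: [0.5309, -0.2054, 0.1237]
ee_rot: [3.141, -0.0, -0.105]
contact_force: [0.3, 0.2, 0.9]
opening: 0.0207
gripper_force: 0.2
```

Call:
send_rows([
  {"x":0,"y":0,"z":0,"wx":0,"wy":0,"wz":0,"grip":-1},
  {"x":0,"y":0,"z":0,"wx":0,"wy":0,"wz":0,"grip":-1},
  {"x":0,"y":0,"z":0,"wx":0,"wy":0,"wz":0,"grip":-1},
])

```text
time: 5.0
ee_pos: [0.531, -0.2054, 0.1237]
ee_rot: [3.141, -0.0, -0.105]
contact_force: [-1.1, -0.2, 2.9]
opening: 0.0197
gripper_force: 30.0
```

```bash
python3 - <<'E'
from m import *
s=robot.sense(); print({k:s[k] for k in('time','ee_pos','ee_rot','opening','gripper_force','contact_force')})
E
```

```text
{'time': 5.0, 'ee_pos': array([ 0.53095366, -0.2054243 ,  0.12373619]), 'ee_rot': array([ 3.14137918e+00, -2.30391760e-04, -1.05216473e-01]), 'opening': 0.019669799074950572, 'gripper_force': 30.000243186950684, 'contact_force': array([-1.06228906, -0.18976543,  2.85322495])}
```

Call:
send_rows([
  {"x":0,"y":0,"z":-2,"wx":0,"wy":0,"wz":0,"grip":-1},
  {"x":0,"y":0,"z":-5,"wx":0,"wy":0,"wz":0,"grip":-1},
  {"x":0,"y":0,"z":-8,"wx":0,"wy":0,"wz":0,"grip":-1},
  {"x":0,"y":0,"z":-11,"wx":0,"wy":0,"wz":0,"grip":-1},
  {"x":0,"y":0,"z":-13,"wx":0,"wy":0,"wz":0,"grip":-1},
  {"x":0,"y":0,"z":-13,"wx":0,"wy":0,"wz":0,"grip":-1},
  {"x":0,"y":0,"z":-13,"wx":0,"wy":0,"wz":0,"grip":-1},
])

```text
time: 5.7
ee_pos: [0.5306, -0.2052, 0.2529]
ee_rot: [-3.141, 0.0, -0.105]
contact_force: [-0.7, 0.9, -1.2]
opening: 0.02
gripper_force: 30.0
```

```bash
python3 - <<'E'
from m import *
s=robot.sense(); print({k:s[k] for k in('ee_pos','ee_rot','opening','gripper_force','contact_force')})
cap('wrist','w6'); print(go([.539,.091,.22],1.213))
E
```

```text
{'ee_pos': array([ 0.53062861, -0.2051615 ,  0.25293119]), 'ee_rot': array([-3.14145011e+00,  4.31726949e-04, -1.05178093e-01]), 'opening': 0.020001859827544075, 'gripper_force': 29.99985694885254, 'contact_force': array([-0.74657817,  0.90032277, -1.23471405])}
shift cm [ -2.26 -29.53   3.26] rotvec [-1.5000e-03  1.0000e-03 -1.3182e+00]
```

Call:
send_rows([
  {"x":-0.3,"y":-3.5,"z":0,"wx":0,"wy":0,"wz":-0.14,"grip":-1},
  {"x":-0.6,"y":-7.5,"z":0,"wx":0,"wy":0,"wz":-0.28,"grip":-1},
  {"x":-0.9,"y":-11.5,"z":0,"wx":0,"wy":0,"wz":-0.42,"grip":-1},
  {"x":-1.2,"y":-15.5,"z":0,"wx":0,"wy":0,"wz":-0.56,"grip":-1},
  {"x":-1.5,"y":-19.5,"z":0,"wx":0,"wy":0,"wz":-0.7,"grip":-1},
  {"x":-1.8,"y":-23.5,"z":0,"wx":0,"wy":0,"wz":-0.84,"grip":-1},
  {"x":-2.1,"y":-27,"z":0,"wx":0,"wy":0,"wz":-0.98,"grip":-1},
  {"x":-2.26,"y":-29.5,"z":1,"wx":0,"wy":0,"wz":-1.12,"grip":-1},
])

```text
time: 6.55
ee_pos: [0.5392, 0.0925, 0.2429]
ee_rot: [-3.141, 0.0, 1.022]
contact_force: [0.4, -0.6, -0.5]
opening: 0.0198
gripper_force: 30.0
```

Call:
send_rows([
  {"x":0,"y":0,"z":1,"wx":0,"wy":0,"wz":-0.14,"grip":-1},
  {"x":0,"y":0,"z":2,"wx":0,"wy":0,"wz":-0.2,"grip":-1},
  {"x":0,"y":0,"z":2.2,"wx":0,"wy":0,"wz":-0.2,"grip":-1},
  {"x":0,"y":0,"z":2.2,"wx":0,"wy":0,"wz":-0.2,"grip":-1},
])

```text
time: 6.95
ee_pos: [0.5391, 0.0903, 0.2205]
ee_rot: [-3.14, 0.001, 1.213]
contact_force: [0.8, -0.5, -0.7]
opening: 0.0198
gripper_force: 30.0
```

```bash
python3 - <<'E'
from m import *
s=robot.sense(); print({k:s[k] for k in('time','ee_pos','ee_rot','q','gripper_force','contact_force')})
im,c=cap('wrist','w7'); print(go([.539,.091,.20],1.213))
print(proj(c,[.539,.091,.084]), proj(c,s['ee_pos']-[0,0,.107]))
cv2.imwrite('pics/v5.png',im[140:440,160:480][:,:,::-1])
E
```

```text
{'time': 6.95, 'ee_pos': array([0.53908333, 0.09029707, 0.22052358]), 'ee_rot': array([-3.13964746e+00,  9.18943637e-04,  1.21255690e+00]), 'q': array([ 4.51403434e-02,  3.89593114e-01,  1.76073168e+00, -9.74389461e-05,
        9.93417642e-01,  4.03433939e-01]), 'gripper_force': 29.999519884586334, 'contact_force': array([ 0.82348827, -0.4722391 , -0.67254182])}
shift cm [ 0.06 -0.05  2.11] rotvec [-0.001   0.0005 -0.0004]
[317.41487823 229.53225804] [317.63510491 241.4092622 ]
```

View pics/v5.png

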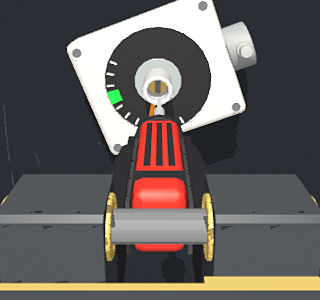

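The blade tip shows near full-image (317,245), just below the rim at about (318,225), with the slot vertical and so aligned with the blade. I'll zoom in.

```bash
python3 - <<'E'
from m import *
im,c=load('w7')
cv2.imwrite('pics/v6.png',cv2.resize(im[195:275,270:370],(800,640),interpolation=cv2.INTER_NEAREST)[:600,:,::-1])
E
```

```text
(no output)
```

View pics/v6.png

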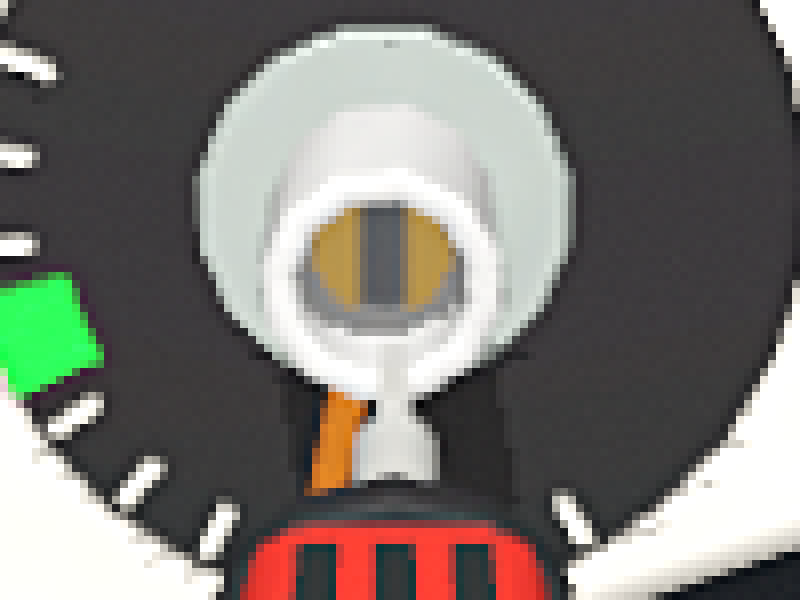

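The slot is vertical in this view, so it matches the blade at this yaw. Rim centre is at full-image (317.6,230.5) against a predicted (317.4,229.5). The blade is edge-on at column about 319.2. I'll measure the tip offset against the blue background in the earlier frame.

```bash
python3 - <<'E'
from m import *
for f in('w6','w7'):
    im,c=load(f); print(f); 
    sub=im[224:262,308:330].astype(int)
    for i,r in enumerate(sub): print(224+i,' '.join('%3d'%p[0] for p in r), '|' ,' '.join('%3d'%(p[2]-p[0]) for p in r[4:18]))
E
```

```text
w6
224  66  51  45  42  34  39  38  38  39  41  39  41  38  40  40  39  39  39  38  33  35  58 |  98  98 101 102 101 100 103 102 104 103 103 103 102 100
225  69  52  43  43  40  37  39  36  38  39  40  41  40  39  39  39  40  37  37  38  58  68 | 102  97  99 103 102 102 102 102 103 104 103 102 100  99
226  79  58  44  45  40  36  36  38  42  39  40  40  40  38  37  39  39  40  40  56  64  74 | 112  98 100 102 101 102 102 102 103 104 105 100  97 108
227  75  69  50  46  43  41  39  35  37  39  39  39  39  40  39  40  41  55  58  62  68  87 | 127 111  99 102 102 100 103 103 103 101 100  96 103 148
228  75  76  69  55  46  48  46  40  38  37  41  38  39  38  40  40  53  57  56  69  84  92 | 136 136 125 110 100  99  99 102 100 105 107 104 138 152
229  74  75  77  66  55  52  54  50  42  41  41  38  39  43  51  53  57  58  65  78  86  90 | 143 140 146 141 118 108 103  99  98 123 134 143 147 154
230  75  74  74  77  65  58  55  57  59  56  51  45  46  52  51  62  65  75  78  78  83  81 | 166 148 145 149 146 150 139 126 129 134 141 156 166 175
231  74  73  75  74  75  69  61  55  59  60  63
[... 9704 characters left out ...]
  63  58  57  56  54  55  55 |   4   3   4   2   1  -2  -1   0   1   0   0   0   0   0
258  54  56  58  57  62  71  76  77  85  86  78  74  77  82  81  77  69  63  60  59  58  55 |   4   3   3   5   3   2   2   4   2   3   3   2   4   5
259  52  57  57  63  64  64  64  60  53  50  47  46  47  48  52  54  59  60  58  64  58  51 |  18  18  17  16  19  20  19  18  17  18  19  19  16  19
260 129 140 137 136 135 132 132 130 131 134 133 133 134 132 131 131 131 132 133 136 136 138 | -64 -65 -68 -70 -72 -72 -72 -71 -71 -73 -73 -69 -68 -67
261 242 255 253 249 251 252 250 252 249 251 253 254 252 249 250 251 251 252 249 250 252 253 | -198 -196 -194 -195 -195 -195 -197 -197 -196 -193 -194 -196 -195 -198
```

```bash
cat >> h.py <<'E'
def rowsto(yaw,z,well=(.5386,.0907),off=(.0018,-.0005)):
    c,s=np.cos(yaw),np.sin(yaw); X=np.array([well[0]+c*off[0]+s*off[1]*1, well[1]+s*off[0]-c*off[1],z]); return X,go(X,yaw)
E
python3 - <<'E'
from h import *
print(robot.sense()['time'],robot.sense()['ee_pos']); print(rowsto(1.213,.177))
E
```

```text
7.0 [0.53931649 0.09022169 0.22109676]
(array([0.53876204, 0.09256111, 0.177     ]), 'shift cm [ 0.2  -0.13  4.41] rotvec [-0.001   0.0005 -0.0004]')
```

Call:
send_rows([
  {"x":0.2,"y":-0.13,"z":1,"wx":0,"wy":0,"wz":0,"grip":-1},
  {"x":0.2,"y":-0.13,"z":2,"wx":0,"wy":0,"wz":0,"grip":-1},
  {"x":0.2,"y":-0.13,"z":2,"wx":0,"wy":0,"wz":0,"grip":-1},
  {"x":0.2,"y":-0.13,"z":2,"wx":0,"wy":0,"wz":0,"grip":-1},
  {"x":0.2,"y":-0.13,"z":2,"wx":0,"wy":0,"wz":0,"grip":-1},
])

```text
time: 7.5
ee_pos: [0.539, 0.0927, 0.2018]
ee_rot: [3.141, -0.0, 1.215]
contact_force: [0.6, -0.3, -1.0]
opening: 0.0199
gripper_force: 30.0
```

```bash
python3 - <<'E'
from h import *
s=robot.sense();print(s['ee_pos'],s['ee_rot'],s['contact_force'],s['torque']); print(rowsto(1.213,.177))
im,c=cap('wrist','w8')
cv2.imwrite('pics/v7.png',cv2.resize(im[195:275,270:370],(800,640),interpolation=cv2.INTER_NEAREST)[:600,:,::-1])
E
```

```text
[0.53903657 0.09268368 0.20177445] [ 3.14120755e+00 -5.60898985e-05  1.21460318e+00] [ 0.58500411 -0.30250337 -1.00530644] [ 0.01416247 -0.04127171  0.04697587]
(array([0.53876204, 0.09256111, 0.177     ]), 'shift cm [-0.02 -0.02  2.48] rotvec [ 0.0004 -0.0001  0.0016]')
```

View pics/v7.png

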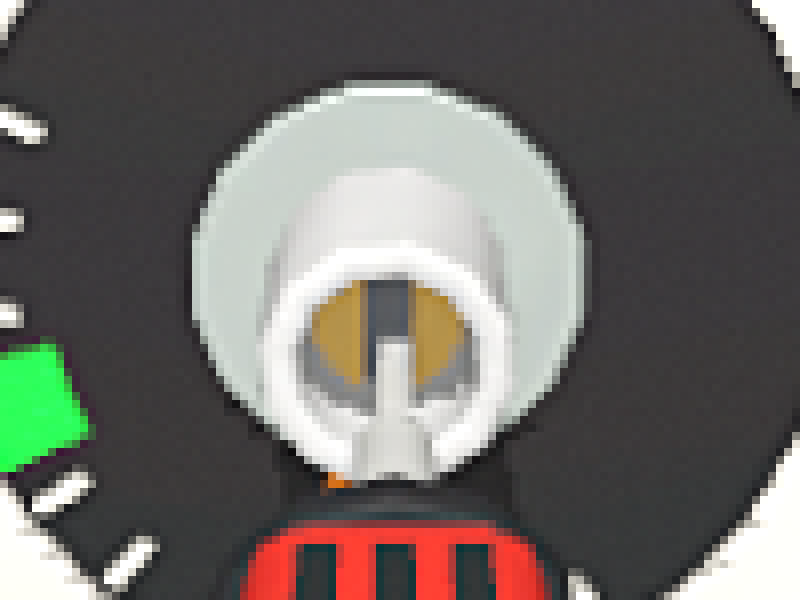

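The blade (column 393) lies over the slot (390) inside the rim (centre 386 by 360), aligned. Descending.

Call:
send_rows([
  {"x":-0.02,"y":-0.03,"z":1,"wx":0,"wy":0,"wz":0,"grip":-1},
  {"x":-0.02,"y":-0.03,"z":1.8,"wx":0,"wy":0,"wz":0,"grip":-1},
  {"x":-0.02,"y":-0.03,"z":2.4,"wx":0,"wy":0,"wz":0,"grip":-1},
  {"x":-0.02,"y":-0.03,"z":2.5,"wx":0,"wy":0,"wz":0,"grip":-1},
  {"x":-0.02,"y":-0.03,"z":2.5,"wx":0,"wy":0,"wz":0,"grip":-1},
])

```text
time: 8.05
ee_pos: [0.5385, 0.0926, 0.1763]
ee_rot: [-3.141, 0.0, 1.215]
contact_force: [-0.7, 0.2, -0.2]
opening: 0.0198
gripper_force: 30.0
```

Call:
send_rows([
  {"x":0,"y":0,"z":0.1,"wx":0,"wy":0,"wz":0,"grip":-1},
  {"x":0,"y":0,"z":0.2,"wx":0,"wy":0,"wz":0,"grip":-1},
  {"x":0,"y":0,"z":0.3,"wx":0,"wy":0,"wz":0,"grip":-1},
  {"x":0,"y":0,"z":0.3,"wx":0,"wy":0,"wz":0,"grip":-1},
])

```text
time: 8.45
ee_pos: [0.5385, 0.0926, 0.1736]
ee_rot: [3.142, 0.0, 1.215]
contact_force: [-0.3, -0.4, -0.7]
opening: 0.0197
gripper_force: 30.0
```

Call:
send_rows([
  {"x":0,"y":0,"z":0.1,"wx":0,"wy":0,"wz":0,"grip":-1},
  {"x":0,"y":0,"z":0.2,"wx":0,"wy":0,"wz":0,"grip":-1},
  {"x":0,"y":0,"z":0.2,"wx":0,"wy":0,"wz":0,"grip":-1},
  {"x":0,"y":0,"z":0.2,"wx":0,"wy":0,"wz":0,"grip":-1},
])

```text
time: 8.85
ee_pos: [0.5385, 0.0926, 0.1716]
ee_rot: [-3.142, 0.0, 1.215]
contact_force: [0.2, 0.6, -1.2]
opening: 0.02
gripper_force: 30.0
```

Call:
send_rows([
  {"x":0,"y":0,"z":0.1,"wx":0,"wy":0,"wz":0,"grip":-1},
  {"x":0,"y":0,"z":0.1,"wx":0,"wy":0,"wz":0,"grip":-1},
  {"x":0,"y":0,"z":0.1,"wx":0,"wy":0,"wz":0,"grip":-1},
])

```text
time: 9.15
ee_pos: [0.5385, 0.0926, 0.1706]
ee_rot: [3.142, 0.0, 1.215]
contact_force: [0.9, -0.3, -1.2]
opening: 0.0197
gripper_force: 30.0
```

Call:
send_rows([
  {"x":0,"y":0,"z":0.1,"wx":0,"wy":0,"wz":0,"grip":-1},
  {"x":0,"y":0,"z":0.1,"wx":0,"wy":0,"wz":0,"grip":-1},
  {"x":0,"y":0,"z":0.1,"wx":0,"wy":0,"wz":0,"grip":-1},
])

```text
time: 9.45
ee_pos: [0.5386, 0.0926, 0.1696]
ee_rot: [3.141, 0.0, 1.215]
contact_force: [-0.2, -0.0, -0.9]
opening: 0.02
gripper_force: 30.0
```

```bash
python3 - <<'E'
from h import *
F=[]
for i in range(4):
    s=robot.sense(); F.append(np.r_[s['contact_force'],s['torque']])
    if i==0:print(s['ee_pos'])
print(np.mean(F,0).round(3))
E
```

```text
[0.53856945 0.0926369  0.16960165]
[-0.228 -0.035 -0.881  0.026 -0.143  0.075]
```

Call:
send_rows([
  {"x":0,"y":0,"z":0.1,"wx":0,"wy":0,"wz":0,"grip":-1},
  {"x":0,"y":0,"z":0.1,"wx":0,"wy":0,"wz":0,"grip":-1},
  {"x":0,"y":0,"z":0.1,"wx":0,"wy":0,"wz":0,"grip":-1},
])

```text
time: 9.75
ee_pos: [0.5386, 0.0926, 0.1687]
ee_rot: [3.141, 0.0, 1.215]
contact_force: [-0.5, 0.1, 1.5]
opening: 0.02
gripper_force: 30.0
```

Call:
send_rows([
  {"x":0,"y":0,"z":0.1,"wx":0,"wy":0,"wz":0,"grip":-1},
  {"x":0,"y":0,"z":0.1,"wx":0,"wy":0,"wz":0,"grip":-1},
  {"x":0,"y":0,"z":0.1,"wx":0,"wy":0,"wz":0,"grip":-1},
])

```text
time: 10.05
ee_pos: [0.5386, 0.0926, 0.1677]
ee_rot: [3.141, 0.0, 1.215]
contact_force: [-0.9, -0.3, 2.8]
opening: 0.02
gripper_force: 30.0
```

Call:
send_rows([
  {"x":0,"y":0,"z":-0.12,"wx":0,"wy":0,"wz":0,"grip":-1},
  {"x":0,"y":0.01,"z":-0.12,"wx":0,"wy":0,"wz":0.06,"grip":-1},
  {"x":0,"y":0.02,"z":-0.12,"wx":0,"wy":0,"wz":0.12,"grip":-1},
  {"x":0,"y":0.03,"z":-0.12,"wx":0,"wy":0,"wz":0.18,"grip":-1},
  {"x":0.01,"y":0.045,"z":-0.12,"wx":0,"wy":0,"wz":0.24,"grip":-1},
  {"x":0.01,"y":0.055,"z":-0.12,"wx":0,"wy":0,"wz":0.3,"grip":-1},
  {"x":0.01,"y":0.065,"z":-0.12,"wx":0,"wy":0,"wz":0.36,"grip":-1},
  {"x":0.01,"y":0.065,"z":-0.12,"wx":0,"wy":0,"wz":0.36,"grip":-1},
])

```text
time: 10.85
ee_pos: [0.5393, 0.0924, 0.1688]
ee_rot: [3.141, 0.0, 0.854]
contact_force: [1.0, -0.8, 0.7]
opening: 0.0203
gripper_force: 30.0
```

```bash
python3 - <<'E'
from h import *
s=robot.sense(); print(s['contact_force'],s['torque'],s['ee_pos'],s['ee_rot'])
def ptr(im,c):
    h=cv2.cvtColor(im,cv2.COLOR_RGB2HSV).astype(int); m=((h[...,0]>5)&(h[...,0]<17)&(h[...,1]>170)&(h[...,2]>100)).astype(np.uint8)
    W=[plane(c,p,.055)[:2] for p in np.argwhere(m)[:,::-1]]; W=np.array([w for w in W if .018<np.hypot(*(w-[.5388,.0907]))<.036])
    if len(W)<5: return len(W)
    d=W.mean(0)-[.5388,.0907]; return len(W),-np.arctan2(-d[1],-d[0]) and np.arctan2(d[1],-d[0]),np.hypot(*d)
for n in('w3','w4','top0'): print(n,ptr(*load(n)))
for n in('wrist','top','side'): print(n,ptr(*cap(n,n+'9')))
E
```

```text
[ 1.04156311 -0.8441135   0.72792496] [-0.168234   -0.08652045  0.08040514] [0.53925642 0.09241357 0.1688413 ] [3.14126851e+00 5.79199202e-05 8.54015894e-01]
w3 (224, np.float64(-1.0266654575145784), np.float64(0.026103189983573753))
w4 (214, np.float64(-1.022621222375464), np.float64(0.02616477604087515))
top0 (7, np.float64(-0.9345239809081103), np.float64(0.027128691034720747))
wrist 0
top 0
side 3
```

Call:
send_rows([
  {"x":0,"y":0.01,"z":0,"wx":0,"wy":0,"wz":0.06,"grip":-1},
  {"x":0,"y":0.02,"z":0,"wx":0,"wy":0,"wz":0.12,"grip":-1},
  {"x":0,"y":0.03,"z":0,"wx":0,"wy":0,"wz":0.18,"grip":-1},
  {"x":0.01,"y":0.045,"z":0,"wx":0,"wy":0,"wz":0.24,"grip":-1},
  {"x":0.01,"y":0.055,"z":0,"wx":0,"wy":0,"wz":0.3,"grip":-1},
  {"x":0.01,"y":0.065,"z":0,"wx":0,"wy":0,"wz":0.36,"grip":-1},
  {"x":0.01,"y":0.078,"z":0,"wx":0,"wy":0,"wz":0.42,"grip":-1},
  {"x":0.01,"y":0.078,"z":0,"wx":0,"wy":0,"wz":0.42,"grip":-1},
])

```text
time: 11.8
ee_pos: [0.5398, 0.0918, 0.1688]
ee_rot: [3.141, 0.0, 0.435]
contact_force: [0.4, -2.8, 0.3]
opening: 0.0202
gripper_force: 30.0
```

```bash
python3 - <<'E'
from h import *
s=robot.sense(); print(s['contact_force'],s['torque'],s['ee_pos'],s['ee_rot'],s['time']); print(rowsto(.434,.1689))
im,c=cap('side','side10'); u,v=proj(c,[.539,.091,.06]).astype(int); print(u,v)
w,_=cap('wrist','w10')
cv2.imwrite('pics/v8.png',np.hstack([cv2.resize(im[v-35:v+35,u-40:u+40],(400,350),interpolation=cv2.INTER_CUBIC),cv2.resize(w[170:275,260:380],(400,350),interpolation=cv2.INTER_CUBIC)])[:,:,::-1])
E
```

```text
[ 0.35834246 -2.78157035  0.29862541] [-0.78265218 -0.00687979  0.05811289] [0.53980862 0.09179672 0.16876821] [3.14111191e+00 3.65070717e-04 4.35128914e-01] 11.8
(array([0.54002287, 0.09191055, 0.1689    ]), 'shift cm [ 0.02 -0.   -0.01] rotvec [0.0005 0.0004 0.0011]')
318 248
```

View pics/v8.png

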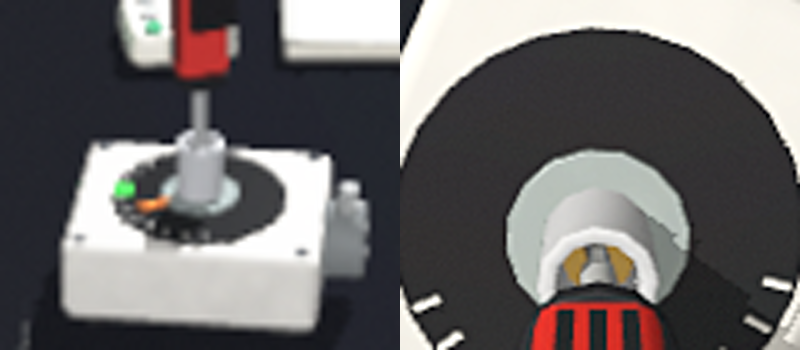

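The side view shows the orange pointer at crop (153,205), now turned close to the green mark at (125,188), so the blade is in the slot. I'll measure the pointer angle from the side camera.

```bash
cat >> h.py <<'E'
def sidedial(f):
    im,c=load(f); h=cv2.cvtColor(im,cv2.COLOR_RGB2HSV).astype(int); o={}
    for n,m,z in(('ptr',(h[...,0]>4)&(h[...,0]<20)&(h[...,1]>120)&(h[...,2]>90),.055),('green',(abs(h[...,0]-60)<15)&(h[...,1]>120)&(h[...,2]>100),.052)):
        P=np.argwhere(m)[:,::-1]; W=np.array([plane(c,p,z)[:2] for p in P]).reshape(-1,2); k=[.012<np.hypot(*(w-[.539,.091]))<.055 for w in W]; W=W[k]
        d=W.mean(0)-[.539,.091]; o[n]=(len(W),W.mean(0).round(4),round(float(np.arctan2(d[1],-d[0])),3))
    return o
E
python3 - <<'E'
from h import *
print(sidedial('side0'));print(sidedial('side10'))
E
```

```text
{'ptr': (11, array([0.5243, 0.0621]), -1.099), 'green': (10, array([0.4987, 0.0907]), -0.007)}
{'ptr': (13, array([0.5139, 0.0707]), -0.68), 'green': (10, array([0.4987, 0.0907]), -0.007)}
```

Call:
send_rows([
  {"x":0,"y":0.04,"z":0,"wx":0,"wy":0,"wz":0.05,"grip":-1},
  {"x":0,"y":0.05,"z":0,"wx":0,"wy":0,"wz":0.1,"grip":-1},
  {"x":0,"y":0.06,"z":0,"wx":0,"wy":0,"wz":0.15,"grip":-1},
  {"x":0.01,"y":0.07,"z":0,"wx":0,"wy":0,"wz":0.2,"grip":-1},
  {"x":0.01,"y":0.08,"z":0,"wx":0,"wy":0,"wz":0.25,"grip":-1},
  {"x":0.01,"y":0.09,"z":0,"wx":0,"wy":0,"wz":0.3,"grip":-1},
  {"x":0.01,"y":0.1,"z":0,"wx":0,"wy":0,"wz":0.35,"grip":-1},
  {"x":0.01,"y":0.1,"z":0,"wx":0,"wy":0,"wz":0.35,"grip":-1},
])

```text
time: 12.7
ee_pos: [0.5401, 0.0911, 0.1687]
ee_rot: [3.141, 0.001, 0.086]
contact_force: [-1.3, -4.0, 1.3]
opening: 0.0199
gripper_force: 30.0
```

```bash
python3 - <<'E'
from h import *
s=robot.sense(); print(s['contact_force'],s['torque'],s['ee_pos'],s['ee_rot'],s['time']); print(rowsto(.085,.1689))
cap('side','side11'); print(sidedial('side11'))
E
```

```text
[-1.25127692 -3.99160467  1.33494264] [-0.88284023  0.30507273  0.02299252] [0.54011514 0.09106756 0.16870863] [3.14125152e+00 6.46728493e-04 8.59382910e-02] 12.7
(array([0.54035105, 0.09135101, 0.1689    ]), 'shift cm [ 0.03 -0.03 -0.02] rotvec [0.0003 0.0006 0.0009]')
{'ptr': (11, array([0.5121, 0.0811]), -0.354), 'green': (10, array([0.4987, 0.0907]), -0.007)}
```

Call:
send_rows([
  {"x":0,"y":0.05,"z":0,"wx":0,"wy":0,"wz":0.05,"grip":-1},
  {"x":0,"y":0.06,"z":0,"wx":0,"wy":0,"wz":0.1,"grip":-1},
  {"x":0,"y":0.07,"z":0,"wx":0,"wy":0,"wz":0.15,"grip":-1},
  {"x":0.01,"y":0.08,"z":0,"wx":0,"wy":0,"wz":0.2,"grip":-1},
  {"x":0.01,"y":0.09,"z":0,"wx":0,"wy":0,"wz":0.25,"grip":-1},
  {"x":0.01,"y":0.1,"z":0,"wx":0,"wy":0,"wz":0.3,"grip":-1},
  {"x":0.01,"y":0.1,"z":0,"wx":0,"wy":0,"wz":0.3,"grip":-1},
])

```text
time: 13.45
ee_pos: [0.5402, 0.0903, 0.1687]
ee_rot: [3.141, 0.001, -0.214]
contact_force: [-1.4, -3.2, 1.5]
opening: 0.0199
gripper_force: 30.0
```

```bash
python3 - <<'E'
from h import *
s=robot.sense(); print(s['contact_force'],s['torque'],s['ee_pos'],s['ee_rot'],s['time']); print(rowsto(-.215,.1689))
for i in range(3): cap('side','side12%d'%i); print(sidedial('side12%d'%i))
im,c=load('side120'); h=cv2.cvtColor(im,cv2.COLOR_RGB2HSV)
u,v=proj(c,[.505,.091,.055]).astype(int); print(u,v)
cv2.imwrite('pics/v9.png',cv2.resize(im[v-25:v+25,u-20:u+50],(700,500),interpolation=cv2.INTER_NEAREST)[:,:,::-1])
E
```

```text
[-1.39358011 -3.16343339  1.46024427] [-0.57942997  0.56352591  0.07369156] [0.54018436 0.09025185 0.16867002] [ 3.14137984e+00  8.61057648e-04 -2.13822440e-01] 13.45
(array([0.54046523, 0.09080446, 0.1689    ]), 'shift cm [ 0.02 -0.06 -0.02] rotvec [0.0002 0.0009 0.0012]')
{'ptr': (13, array([0.511 , 0.0877]), -0.116), 'green': (9, array([0.4984, 0.09  ]), -0.025)}
{'ptr': (13, array([0.511 , 0.0877]), -0.116), 'green': (9, array([0.4984, 0.09  ]), -0.025)}
{'ptr': (13, array([0.511 , 0.0877]), -0.116), 'green': (9, array([0.4984, 0.09  ]), -0.025)}
305 249
```

View pics/v9.png

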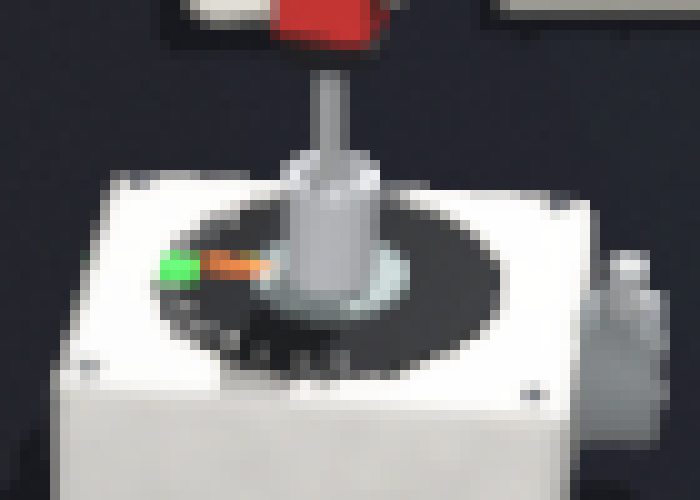

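The pointer now meets the green mark from slightly short (pointer (230,265), green (180,268)), so dial is about -0.1. A last small turn, then hold, unload and lift.

Call:
send_rows([
  {"x":0,"y":0.01,"z":0,"wx":0,"wy":0,"wz":0.04,"grip":-1},
  {"x":0,"y":0.015,"z":0,"wx":0,"wy":0,"wz":0.08,"grip":-1},
  {"x":0,"y":0.015,"z":0,"wx":0,"wy":0,"wz":0.09,"grip":-1},
  {"x":0,"y":0.015,"z":0,"wx":0,"wy":0,"wz":0.09,"grip":-1},
  {"x":0,"y":0.015,"z":0,"wx":0,"wy":0,"wz":0.09,"grip":-1},
  {"x":0,"y":0.015,"z":0,"wx":0,"wy":0,"wz":0.09,"grip":-1},
])

```text
time: 14.2
ee_pos: [0.5403, 0.0901, 0.1687]
ee_rot: [3.141, 0.001, -0.304]
contact_force: [-3.9, -2.2, 2.3]
opening: 0.0198
gripper_force: 30.0
```

```bash
python3 - <<'E'
from h import *
s=robot.sense(); print(s['contact_force'],s['torque'],s['ee_pos'],s['ee_rot'],s['time'])
cap('side','side13'); print(sidedial('side13'))
E
```

```text
[-3.9319698  -2.20498001  2.25192276] [-0.61874253  1.10907185  0.10115726] [0.54028153 0.09007606 0.16871149] [ 3.14130719e+00  5.08366865e-04 -3.04301105e-01] 14.2
{'ptr': (11, array([0.5109, 0.0908]), -0.007), 'green': (9, array([0.4984, 0.09  ]), -0.025)}
```

Call:
send_rows([
  {"x":0,"y":0,"z":-0.1,"wx":0,"wy":0,"wz":-0.05,"grip":-1},
  {"x":-0.02,"y":-0.01,"z":-0.1,"wx":0,"wy":0,"wz":-0.1,"grip":-1},
  {"x":-0.03,"y":-0.01,"z":-0.2,"wx":0,"wy":0,"wz":-0.14,"grip":-1},
  {"x":-0.03,"y":-0.01,"z":-0.6,"wx":0,"wy":0,"wz":-0.14,"grip":-1},
  {"x":-0.03,"y":-0.01,"z":-1.5,"wx":0,"wy":0,"wz":-0.14,"grip":-1},
  {"x":-0.03,"y":-0.01,"z":-3,"wx":0,"wy":0,"wz":-0.14,"grip":-1},
  {"x":-0.03,"y":-0.01,"z":-5,"wx":0,"wy":0,"wz":-0.14,"grip":-1},
  {"x":-0.03,"y":-0.01,"z":-8,"wx":0,"wy":0,"wz":-0.14,"grip":-1},
])

```text
time: 15.05
ee_pos: [0.54, 0.0904, 0.2494]
ee_rot: [-3.142, 0.001, -0.166]
contact_force: [0.4, -0.4, -0.5]
opening: 0.0198
gripper_force: 30.0
```

```bash
python3 - <<'E'
from h import *
s=robot.sense(); print(s['contact_force'],s['ee_pos'],s['ee_rot'],s['time'],s['opening'])
cap('side','side14'); print(sidedial('side14')); cap('wrist','w14')
print(go([.531,-.2054,.254],-.105))
E
```

```text
[ 0.44005526 -0.38253182 -0.54963441] [0.54003018 0.09038106 0.24937336] [-3.14159131e+00  1.07924947e-03 -1.66310449e-01] 15.05 0.019843040964621358
{'ptr': (11, array([0.5109, 0.0908]), -0.007), 'green': (9, array([0.4984, 0.09  ]), -0.025)}
shift cm [ 3.83 29.36 -0.13] rotvec [-0.0015 -0.007  -0.0611]
```

Call:
send_rows([
  {"x":-3,"y":0,"z":0,"wx":0,"wy":0,"wz":0,"grip":-1},
  {"x":-6.5,"y":0,"z":0,"wx":0,"wy":0,"wz":0,"grip":-1},
  {"x":-8,"y":0,"z":0,"wx":0,"wy":0,"wz":0,"grip":-1},
  {"x":-8,"y":0,"z":0,"wx":0,"wy":0,"wz":0,"grip":-1},
])

```text
time: 15.55
ee_pos: [0.4599, 0.1038, 0.2491]
ee_rot: [-3.141, -0.0, -0.165]
contact_force: [0.4, 0.4, -0.9]
opening: 0.0204
gripper_force: 30.0
```

```bash
python3 - <<'E'
from h import *
im,c=cap('wrist','w15')
h=cv2.cvtColor(im,cv2.COLOR_RGB2HSV).astype(int)
for n,m,z in(('ptr',(h[...,0]>5)&(h[...,0]<17)&(h[...,1]>170)&(h[...,2]>100),.055),('green',(abs(h[...,0]-60)<15)&(h[...,1]>150)&(h[...,2]>120),.052)):
    W=np.array([plane(c,p,z)[:2] for p in np.argwhere(m)[:,::-1]]); W=W[np.hypot(*(W-[.539,.091]).T)<.055]; W=W[np.hypot(*(W-[.539,.091]).T)>.016]
    d=W.mean(0)-[.539,.091]; print(n,len(W),W.mean(0),np.arctan2(d[1],-d[0]))
s=robot.sense(); print(s['ee_pos'],s['ee_rot'],s['time']); print(go([.531,-.2054,.254],-.105))
E
```

```text
ptr 68 [0.51301896 0.09466604] 0.14017911406909633
green 150 [0.49871166 0.09069537] -0.0075611767340511525
[0.46130294 0.10361176 0.24917252] [-3.14130351e+00 -1.18200221e-03 -1.65230157e-01] 15.6
shift cm [11.96 29.33 -0.48] rotvec [-0.0003 -0.0012 -0.0602]
```

```bash
python3 - <<'E'
from h import *
for f in('w3','w15'):
    im,c=load(f); h=cv2.cvtColor(im,cv2.COLOR_RGB2HSV).astype(int)
    m=(h[...,0]>4)&(h[...,0]<19)&(h[...,1]>150)&(h[...,2]>60)
    P=np.argwhere(m)[:,::-1]; W=np.array([plane(c,p,.055)[:2] for p in P])*1000; D=W-[539,91]; r=np.hypot(*D.T); k=(r>14)&(r<40); D=D[k]; r=r[k]; a=np.arctan2(D[:,1],-D[:,0])
    for lo in range(14,40,4):
        q=(r>=lo)&(r<lo+4); 
        if q.any(): print(f,lo,q.sum(),a[q].min().round(3),a[q].mean().round(3),a[q].max().round(3))
    P=P[k]; print(P.min(0),P.max(0),proj(c,[.539,.091,.055]),proj(c,[.539,.091,.084]))
im,_=load('w15')
u,v=P.mean(0).astype(int)
for y in range(P[:,1].min()-3,P[:,1].max()+8,2): print(y,' '.join('%02x%02x%02x'%tuple(im[y,x]) for x in range(u-8,u+9,1)))
E
```

```text
w3 14 13 -1.113 -1.023 -0.938
w3 18 56 -1.126 -1.026 -0.928
w3 22 60 -1.116 -1.027 -0.938
w3 26 59 -1.107 -1.026 -0.946
w3 30 61 -1.094 -1.025 -0.959
w3 34 8 -1.07 -1.024 -0.97
[292 125] [322 147] [265.14667242 109.75820537] [256.92491497 108.17939956]
w15 14 3 0.084 0.134 0.185
w15 18 21 0.05 0.138 0.226
w15 22 24 0.063 0.146 0.219
w15 26 21 0.077 0.143 0.211
w15 30 25 0.089 0.148 0.206
[317 145] [321 164] [318.37249294 124.38292539] [318.3400759  124.52972147]
142 a2aba4 a2aba4 a2aba4 a2aaa3 a2aaa4 a2aba6 a1aba7 a0aca9 a0aca9 a0aba8 a1a9a6 a1aaa4 a2aaa3 a1a9a3 a2a9a3 a2a9a3 a2aaa3
144 a2aba4 a1aaa4 a2aba5 a2aaa3 a1aba5 9cacaa ca9f82 d5955b d0925c ca9a75 ada49d 9ca9a6 a1aba5 a2a9a2 a1a9a2 a2aaa4 a2aaa3
146 abb4ac a7b0a9 a6afa7 a9b2aa a6b2ac 9bb1b4 eea27c fa9618 f1911f f89115 cd9476 9aa8a4 a5b1ac a5aea7 a4aca5 a7b0a8 abb4ae
148 242125 201f22 1e1d1f 1b191c 11171e 41352e ef8a2a fb9a20 f19424 f99720 c76e29 362e2b 0f1317 0a090b 19191c 242326 272628
150 2b2d2e 2a2a2b 2d2c30 292a2c 21292f 372a2b f28e28 fc9d27 f19326 fb9924 c76c25 21222d 282a31 202324 272829 2d2d2f 2d2c2f
152 2b292c 2c2a2d 
[... 511 characters left out ...]
e 392b2b f18d28 fb9c24 f09426 fa9b28 c36820 0c111e 212528 2d2c2f 2e2b2e 2b292b 2d2c2d
162 2d2b2f 2d2a2e 2f2d30 2b292e 21272e 372727 f28e25 fc9d26 f19421 fa9922 c46925 151a23 21242b 2d2b2e 2d282c 2c2729 2d292e
164 2d2a2c 2c292a 2d2a2d 2c2a2c 26282b 15202d fa962a ffa025 ff8f22 ff8d25 c45323 190821 17091a 282026 2e3f2a 2f452d 2a5729
166 2d2a2d 2e2d2d 2b2a2d 2d2c2d 2b282a 29292c 27262c 26242d 28152c 20cd3b 1af245 1eff4d 22f749 23f94b 21f248 23f24a 23ec47
168 2c2a2c 2a282b 252426 2f2d2e 62615b 4f4c4a 272426 2b252c 2d132a 29b339 26e043 1fe042 20dd42 21dd42 1edd42 23dd44 22e145
170 2c2b2d 2a2729 1b191d 8a8780 f0ede3 c1bdb4 151319 2c242b 2c172a 2a7c31 27d742 23ee48 24ef4a 25e448 20dd43 24dd44 23e647
```

The wrist view, which has finer resolution, puts the pointer at about +0.145 rad, slightly past the mark. The side camera was biased by about -0.1. I'll re-measure the slot and the blade twist before turning back a little.

```bash
python3 - <<'E'
from h import *
im,c=load('w15')
print(proj(c,[.539,.091,.084]))
h=cv2.cvtColor(im,cv2.COLOR_RGB2HSV).astype(int)
b=(h[...,0]>8)&(h[...,0]<28)&(h[...,1]>90)&(h[...,2]>60); b[:100]=0;b[143:]=0;b[:,:295]=0;b[:,342:]=0
n,l,s,ce=cv2.connectedComponentsWithStats(b.astype(np.uint8)); ks=np.argsort(-s[1:,4])[:2]+1; print(s[ks,4],ce[ks])
Ws=[np.array([plane(c,p,.067)[:2] for p in np.argwhere(l==k)[:,::-1]])*1000 for k in ks]; Ws.sort(key=lambda W:W[:,1].mean())
best=max(((Ws[1]@d).min()-(Ws[0]@d).max(),a) for a in np.arange(-.6,.6,.01) for d in[np.array([-np.sin(a),np.cos(a)])]); print('slot gap,yaw',best)
a=best[1];d=np.array([-np.sin(a),np.cos(a)]);mid=((Ws[1]@d).min()+(Ws[0]@d).max())/2; print('mid off vs well',mid-d@np.array([539,91]),mid-d@np.array([538.6,90.7]))
print('brass c',np.vstack(Ws).mean(0))
for y in range(232,257): print(y,' '.join('%3d'%im[y,x].mean() for x in range(306,332)))
E
```

```text
[318.3400759  124.52972147]
[82 82] [[324.3902439  123.58536585]
 [313.76829268 125.64634146]]
slot gap,yaw (np.float64(4.693970753948577), np.float64(0.020000000000000573))
mid off vs well -0.5541064696899127 -0.26216593436727464
brass c [538.75321342  90.43465686]
232  32  31  28  29  30  30  30  32  31  32  27  33  29  32  31  29  30  32  30  29  30  31  34  32  28  32
233  31  30  31  32  32  29  32  29  30  32  30  33  30  31  31  33  30  31  31  30  33  31  32  31  34  30
234  28  29  29  31  32  30  28  31  31  32  31  29  30  31  30  32  30  32  30  31  27  29  30  30  30  33
235  30  33  29  33  33  31  31  31  31  28  31  27  27  31  31  31  32  32  31  29  32  31  32  28  33  30
236  30  29  32  28  30  32  29  32  32  31  28  32  31  31  31  28  31  32  33  30  30  33  29  32  30  30
237  30  30  30  34  30  30  32  30  29  32  28  51  64  64  61  40  26  29  32  30  32  31  30  31  33  34
238  32  31  32  32  30  32  30  30  30  31  25  79 109 117 106  63  25  30  32  31  29  32  29  29  32  32
239  29  31  31  31  31  34  33  33  30  28  23  76 105 110 101  59  26  29  
[... 1166 characters left out ...]
 101  91  89  91  94  63  25  31  34  33  32  30  29
251  32  29  30  29  31  27  23  51 157 169 148 132 118 102  93  91  91  92  60  26  29  31  31  33  31  30
252  30  28  32  30  31  29  22  48 156 167 149 134 119 104  95  93  91  92  65  28  31  29  30  31  32  29
253  31  33  31  32  29  31  27  49 158 172 154 134 119 102  97  93  93  94  67  33  29  33  29  34  30  30
254  32  29  32  29  32  30  26  50 158 171 155 108  63  44  61  71  85  93  66  34  29  29  34  30  31  33
255  32  31  28  29  33  29  28  15  85  59   4   9  11  14  12  11  25  35  35  30  31  32  28  33  31  31
256  32  29  31  29  28  26  25  24  17  15  20  21  23  24  25  21  16  16  20  19  18  20  22  24  30  32
```

```bash
python3 - <<'E'
from h import *
print(robot.sense()['ee_pos']);print(rowsto(.03,.205,well=(.5387,.0903)))
E
```

```text
[0.46130294 0.10361176 0.24917252]
(array([0.54048419, 0.09085377, 0.205     ]), 'shift cm [ 8.01 -0.04  4.43] rotvec [-0.0002 -0.0012 -0.1952]')
```

Call:
send_rows([
  {"x":3,"y":0,"z":0,"wx":0,"wy":0,"wz":-0.1,"grip":-1},
  {"x":6,"y":0,"z":0,"wx":0,"wy":0,"wz":-0.195,"grip":-1},
  {"x":8,"y":-0.04,"z":0,"wx":0,"wy":0,"wz":-0.195,"grip":-1},
  {"x":8,"y":-0.04,"z":2,"wx":0,"wy":0,"wz":-0.195,"grip":-1},
  {"x":8,"y":-0.04,"z":4,"wx":0,"wy":0,"wz":-0.195,"grip":-1},
  {"x":8,"y":-0.04,"z":4.4,"wx":0,"wy":0,"wz":-0.195,"grip":-1},
  {"x":8,"y":-0.04,"z":4.4,"wx":0,"wy":0,"wz":-0.195,"grip":-1},
  {"x":8,"y":-0.04,"z":4.4,"wx":0,"wy":0,"wz":-0.195,"grip":-1},
])

```text
time: 16.4
ee_pos: [0.541, 0.0906, 0.2055]
ee_rot: [3.142, -0.001, 0.03]
contact_force: [-0.3, 0.1, -1.2]
opening: 0.0201
gripper_force: 30.0
```

```bash
python3 - <<'E'
from h import *
print(robot.sense()['ee_pos'],robot.sense()['ee_rot']);print(rowsto(.03,.1705,well=(.5387,.0903)))
E
```

```text
[0.54100377 0.09060849 0.20549377] [ 3.14156636e+00 -1.14159129e-03  2.95315328e-02]
(array([0.54048419, 0.09085377, 0.1705    ]), 'shift cm [-0.06 -0.03  3.5 ] rotvec [ 0.     -0.0011 -0.0005]')
```

Call:
send_rows([
  {"x":-0.05,"y":-0.02,"z":1,"wx":0,"wy":0,"wz":0,"grip":-1},
  {"x":-0.05,"y":-0.02,"z":2,"wx":0,"wy":0,"wz":0,"grip":-1},
  {"x":-0.05,"y":-0.02,"z":2.7,"wx":0,"wy":0,"wz":0,"grip":-1},
  {"x":-0.05,"y":-0.02,"z":3,"wx":0,"wy":0,"wz":0,"grip":-1},
  {"x":-0.05,"y":-0.02,"z":3.2,"wx":0,"wy":0,"wz":0,"grip":-1},
  {"x":-0.05,"y":-0.02,"z":3.3,"wx":0,"wy":0,"wz":0,"grip":-1},
  {"x":-0.05,"y":-0.02,"z":3.3,"wx":0,"wy":0,"wz":0,"grip":-1},
])

```text
time: 17.1
ee_pos: [0.5399, 0.0908, 0.1718]
ee_rot: [3.141, -0.0, 0.03]
contact_force: [1.2, 0.8, -0.7]
opening: 0.0199
gripper_force: 30.0
```

Call:
send_rows([
  {"x":0,"y":0,"z":0.1,"wx":0,"wy":0,"wz":0,"grip":-1},
  {"x":0,"y":0,"z":0.2,"wx":0,"wy":0,"wz":0,"grip":-1},
  {"x":0,"y":0,"z":0.2,"wx":0,"wy":0,"wz":0,"grip":-1},
  {"x":0,"y":0,"z":0.2,"wx":0,"wy":0,"wz":0,"grip":-1},
])

```text
time: 17.5
ee_pos: [0.5398, 0.0908, 0.1698]
ee_rot: [3.141, -0.0, 0.03]
contact_force: [-0.0, -0.7, -0.5]
opening: 0.0199
gripper_force: 30.0
```

Call:
send_rows([
  {"x":0.05,"y":-0.01,"z":0,"wx":0,"wy":0,"wz":-0.06,"grip":-1},
  {"x":0.05,"y":-0.02,"z":0,"wx":0,"wy":0,"wz":-0.12,"grip":-1},
  {"x":0.04,"y":-0.03,"z":0,"wx":0,"wy":0,"wz":-0.18,"grip":-1},
  {"x":0.04,"y":-0.04,"z":0,"wx":0,"wy":0,"wz":-0.24,"grip":-1},
  {"x":0.03,"y":-0.05,"z":0,"wx":0,"wy":0,"wz":-0.3,"grip":-1},
  {"x":0.02,"y":-0.06,"z":0,"wx":0,"wy":0,"wz":-0.35,"grip":-1},
  {"x":0.02,"y":-0.06,"z":0,"wx":0,"wy":0,"wz":-0.35,"grip":-1},
])

```text
time: 18.2
ee_pos: [0.54, 0.0916, 0.1698]
ee_rot: [-3.141, -0.0, 0.38]
contact_force: [-0.2, 1.2, -0.7]
opening: 0.0197
gripper_force: 30.0
```

```bash
python3 - <<'E'
from h import *
s=robot.sense(); print(s['contact_force'],s['torque'],s['ee_pos'],s['ee_rot'],s['time'])
cap('side','side16'); print(sidedial('side16'))
E
```

```text
[-0.22359724  1.15553289 -0.70004674] [ 0.26096445  0.07858514 -0.07200158] [0.53995117 0.09156898 0.16982016] [-3.14147654e+00 -5.14748845e-05  3.80433544e-01] 18.2
{'ptr': (12, array([0.5112, 0.0898]), -0.044), 'green': (9, array([0.4984, 0.09  ]), -0.025)}
```

Call:
send_rows([
  {"x":0,"y":-0.01,"z":0,"wx":0,"wy":0,"wz":-0.05,"grip":-1},
  {"x":-0.01,"y":-0.02,"z":0,"wx":0,"wy":0,"wz":-0.1,"grip":-1},
  {"x":-0.01,"y":-0.02,"z":0,"wx":0,"wy":0,"wz":-0.11,"grip":-1},
  {"x":-0.01,"y":-0.02,"z":0,"wx":0,"wy":0,"wz":-0.11,"grip":-1},
  {"x":-0.01,"y":-0.02,"z":0,"wx":0,"wy":0,"wz":-0.11,"grip":-1},
  {"x":-0.01,"y":-0.02,"z":0,"wx":0,"wy":0,"wz":-0.11,"grip":-1},
])

```text
time: 18.85
ee_pos: [0.5398, 0.0917, 0.1698]
ee_rot: [-3.141, -0.0, 0.489]
contact_force: [-0.8, 1.4, 0.5]
opening: 0.0196
gripper_force: 30.0
```

```bash
python3 - <<'E'
from h import *
s=robot.sense(); print(s['contact_force'],s['torque'],s['ee_pos'],s['ee_rot'],s['time'])
cap('side','side17'); print(sidedial('side17'))
E
```

```text
[-0.81188731  1.38387531  0.52203229] [ 0.66083092  0.10287502 -0.04578089] [0.5397854  0.09167764 0.16978612] [-3.14148821e+00 -2.01749587e-05  4.88719552e-01] 18.85
{'ptr': (11, array([0.5115, 0.0859]), -0.183), 'green': (10, array([0.4987, 0.0907]), -0.007)}
```

Call:
send_rows([
  {"x":0,"y":0.01,"z":0,"wx":0,"wy":0,"wz":0.08,"grip":-1},
  {"x":0,"y":0.03,"z":0,"wx":0,"wy":0,"wz":0.16,"grip":-1},
  {"x":0.01,"y":0.045,"z":0,"wx":0,"wy":0,"wz":0.25,"grip":-1},
  {"x":0.01,"y":0.045,"z":-0.5,"wx":0,"wy":0,"wz":0.25,"grip":-1},
  {"x":0.01,"y":0.045,"z":-1.5,"wx":0,"wy":0,"wz":0.25,"grip":-1},
  {"x":0.01,"y":0.045,"z":-3,"wx":0,"wy":0,"wz":0.25,"grip":-1},
  {"x":0.01,"y":0.045,"z":-5.5,"wx":0,"wy":0,"wz":0.25,"grip":-1},
  {"x":0.01,"y":0.045,"z":-8,"wx":0,"wy":0,"wz":0.25,"grip":-1},
])

```text
time: 19.7
ee_pos: [0.54, 0.0911, 0.2514]
ee_rot: [3.141, -0.0, 0.242]
contact_force: [1.2, 0.5, -1.1]
opening: 0.02
gripper_force: 30.0
```

Call:
send_rows([
  {"x":-3,"y":0,"z":0,"wx":0,"wy":0,"wz":0.1,"grip":-1},
  {"x":-6.5,"y":0,"z":0,"wx":0,"wy":0,"wz":0.23,"grip":-1},
  {"x":-8,"y":0,"z":0,"wx":0,"wy":0,"wz":0.33,"grip":-1},
  {"x":-8,"y":0,"z":0,"wx":0,"wy":0,"wz":0.33,"grip":-1},
])

```text
time: 20.1
ee_pos: [0.4611, 0.0719, 0.251]
ee_rot: [3.141, -0.001, -0.09]
contact_force: [0.3, -0.0, -0.8]
opening: 0.0199
gripper_force: 30.0
```

```bash
python3 - <<'E'
from h import *
im,c=cap('wrist','w18')
h=cv2.cvtColor(im,cv2.COLOR_RGB2HSV).astype(int)
for n,m,z in(('ptr',(h[...,0]>5)&(h[...,0]<17)&(h[...,1]>170)&(h[...,2]>100),.055),('green',(abs(h[...,0]-60)<15)&(h[...,1]>150)&(h[...,2]>120),.052)):
    W=np.array([plane(c,p,z)[:2] for p in np.argwhere(m)[:,::-1]]); W=W[np.hypot(*(W-[.539,.091]).T)<.055]; W=W[np.hypot(*(W-[.539,.091]).T)>.016]
    d=W.mean(0)-[.539,.091]; print(n,len(W),W.mean(0),np.arctan2(d[1],-d[0]))
s=robot.sense(); print(s['ee_pos'],s['ee_rot'],s['time']); print(go([.531,-.2054,.254],-.105))
E
```

```text
ptr 33 [0.51190212 0.09096641] -0.0012396293925642547
green 153 [0.49873398 0.09092627] -0.0018311224725869645
[0.46245913 0.07211699 0.2509182 ] [ 3.14155531e+00 -1.88037673e-03 -8.71167644e-02] 20.15
shift cm [ 9.24 27.05 -0.29] rotvec [ 0.     -0.0019  0.0179]
```

The pointer is now at -0.001 rad against the green mark at -0.002. Returning the driver to the stand.

Call:
send_rows([
  {"x":1.3,"y":4,"z":0,"wx":0,"wy":0,"wz":0.018,"grip":-1},
  {"x":2.6,"y":8,"z":0,"wx":0,"wy":0,"wz":0.018,"grip":-1},
  {"x":4,"y":12,"z":0,"wx":0,"wy":0,"wz":0.018,"grip":-1},
  {"x":5.3,"y":16,"z":0,"wx":0,"wy":0,"wz":0.018,"grip":-1},
  {"x":6.6,"y":20,"z":0,"wx":0,"wy":0,"wz":0.018,"grip":-1},
  {"x":8,"y":24,"z":0,"wx":0,"wy":0,"wz":0.018,"grip":-1},
  {"x":9.2,"y":27,"z":0,"wx":0,"wy":0,"wz":0.018,"grip":-1},
  {"x":9.2,"y":27,"z":0,"wx":0,"wy":0,"wz":0.018,"grip":-1},
])

```text
time: 20.95
ee_pos: [0.5314, -0.2088, 0.2494]
ee_rot: [3.141, -0.001, -0.107]
contact_force: [-0.4, 0.7, -0.9]
opening: 0.0203
gripper_force: 30.0
```

Call:
send_rows([
  {"x":0,"y":0,"z":1,"wx":0,"wy":0,"wz":0,"grip":-1},
  {"x":0,"y":0,"z":2,"wx":0,"wy":0,"wz":0,"grip":-1},
  {"x":0,"y":0,"z":2,"wx":0,"wy":0,"wz":0,"grip":-1},
  {"x":0,"y":0,"z":2,"wx":0,"wy":0,"wz":0,"grip":-1},
])

```text
time: 21.35
ee_pos: [0.5298, -0.2041, 0.2296]
ee_rot: [-3.141, 0.001, -0.107]
contact_force: [-0.8, -1.4, -0.7]
opening: 0.02
gripper_force: 30.0
```

```bash
python3 - <<'E'
from h import *
s=robot.sense(); print(s['ee_pos'],s['ee_rot']); print(go([.531,-.2056,.124],-.105))
E
```

```text
[ 0.52975277 -0.20412513  0.2296027 ] [-3.14142707e+00  5.34863835e-04 -1.06545148e-01]
shift cm [ 0.15  0.14 10.56] rotvec [-0.0002  0.0005 -0.0015]
```

Call:
send_rows([
  {"x":0.14,"y":0.13,"z":2,"wx":0,"wy":0,"wz":0,"grip":-1},
  {"x":0.14,"y":0.13,"z":4,"wx":0,"wy":0,"wz":0,"grip":-1},
  {"x":0.14,"y":0.13,"z":6,"wx":0,"wy":0,"wz":0,"grip":-1},
  {"x":0.14,"y":0.13,"z":8,"wx":0,"wy":0,"wz":0,"grip":-1},
  {"x":0.14,"y":0.13,"z":9.5,"wx":0,"wy":0,"wz":0,"grip":-1},
  {"x":0.14,"y":0.13,"z":10.3,"wx":0,"wy":0,"wz":0,"grip":-1},
  {"x":0.14,"y":0.13,"z":10.45,"wx":0,"wy":0,"wz":0,"grip":-1},
  {"x":0.14,"y":0.13,"z":10.45,"wx":0,"wy":0,"wz":0,"grip":-1},
])

```text
time: 22.15
ee_pos: [0.5312, -0.2063, 0.1258]
ee_rot: [3.141, -0.001, -0.108]
contact_force: [0.7, -0.3, -0.6]
opening: 0.0195
gripper_force: 30.0
```

Call:
send_rows([
  {"x":0,"y":0,"z":0.08,"wx":0,"wy":0,"wz":0,"grip":-1},
  {"x":0,"y":0,"z":0.1,"wx":0,"wy":0,"wz":0,"grip":-1},
  {"x":0,"y":0,"z":0.1,"wx":0,"wy":0,"wz":0,"grip":-1},
])

```text
time: 22.45
ee_pos: [0.5311, -0.2065, 0.1247]
ee_rot: [3.141, -0.001, -0.108]
contact_force: [0.4, -0.7, 0.2]
opening: 0.0203
gripper_force: 30.0
```

Call:
send_rows([
  {"x":0,"y":0,"z":0.08,"wx":0,"wy":0,"wz":0,"grip":-1},
  {"x":0,"y":0,"z":0.08,"wx":0,"wy":0,"wz":0,"grip":-1},
  {"x":0,"y":0,"z":0.08,"wx":0,"wy":0,"wz":0,"grip":-0.5},
  {"x":0,"y":0,"z":0.08,"wx":0,"wy":0,"wz":0,"grip":0},
  {"x":0,"y":0,"z":0.08,"wx":0,"wy":0,"wz":0,"grip":0.5},
  {"x":0,"y":0,"z":0.08,"wx":0,"wy":0,"wz":0,"grip":0.5},
  {"x":0,"y":0,"z":0.08,"wx":0,"wy":0,"wz":0,"grip":0.5},
  {"x":0,"y":0,"z":0.08,"wx":0,"wy":0,"wz":0,"grip":0.5},
])

```text
time: 23.25
ee_pos: [0.531, -0.2064, 0.1235]
ee_rot: [3.142, -0.0, -0.108]
contact_force: [0.1, 0.3, -0.3]
opening: 0.0581
gripper_force: 0.0
```

Call:
send_rows([
  {"x":0,"y":0,"z":-1.5,"wx":0,"wy":0,"wz":0,"grip":0.6},
  {"x":0,"y":0,"z":-4,"wx":0,"wy":0,"wz":0,"grip":0.6},
  {"x":0,"y":0,"z":-7,"wx":0,"wy":0,"wz":0,"grip":0.6},
  {"x":0,"y":0,"z":-11,"wx":0,"wy":0,"wz":0,"grip":0.6},
  {"x":-3,"y":0,"z":-15,"wx":0,"wy":0,"wz":0,"grip":0.6},
  {"x":-6,"y":0,"z":-18,"wx":0,"wy":0,"wz":0,"grip":0.6},
  {"x":-6,"y":0,"z":-18,"wx":0,"wy":0,"wz":0,"grip":0.6},
  {"x":-6,"y":0,"z":-18,"wx":0,"wy":0,"wz":0,"grip":0.6},
])

```text
time: 24.05
ee_pos: [0.4712, -0.2, 0.3042]
ee_rot: [3.141, -0.002, -0.109]
contact_force: [-0.2, -0.1, 0.2]
opening: 0.076
gripper_force: 0.0
```

```bash
python3 - <<'E'
from m import *
s=robot.sense(); print(s['ee_pos'],s['time'],s['opening'])
cap('wrist','w20'); cap('side','side20'); print(sidedial('side20'))
im,c=load('w20'); u,v=proj(c,[.5297,-.206,.159]).astype(int)
q,V,c=face('w20',(u-50,v-50,u+50,v+50),'r')
for th in(180,215): print(th,rect(q&(V>th),c,.159))
im,c=load('side20'); q,V,c=face('side20',(270,265,325,330),'r'); ys,xs=np.nonzero(q); print(xs.mean(),ys.mean(),ys.min(),ys.max())
i0,_=load('side0')
for n,b in(('reagent',(390,255,422,305)),('dropper',(368,350,392,405)),('timer',(300,208,328,230))): print(n,abs(i0[b[1]:b[3],b[0]:b[2]].astype(int)-im[b[1]:b[3],b[0]:b[2]]).mean())
E
```

```text
[ 0.47117506 -0.19996755  0.3041683 ] 24.05 0.07601393921167121
{'ptr': (11, array([0.5115, 0.0859]), -0.183), 'green': (10, array([0.4987, 0.0907]), -0.007)}
w20 r 868 [138.   221.75 240.   246.   255.  ]
180 ((530.0921020507812, -205.5773468017578), (17.448951721191406, 24.619272232055664), 84.1827163696289)
215 ((530.1588745117188, -205.18482971191406), (16.651336669921875, 23.036962509155273), 83.76008605957031)
side20 r 446 [109.25 171.   191.   193.   252.  ]
297.0134529147982 298.9663677130045 281 317
reagent 0.8770833333333333
dropper 0.7005050505050505
timer 0.7451298701298701
```

The driver is home and the bystanders have not moved. The last pointer view was partly occluded, so I'll check it once with a clear wrist view.

Call:
send_rows([
  {"x":0,"y":-4,"z":0,"wx":0,"wy":0,"wz":0,"grip":0.6},
  {"x":0,"y":-8,"z":0,"wx":0,"wy":0,"wz":0,"grip":0.6},
  {"x":-0.5,"y":-12,"z":2,"wx":0,"wy":0,"wz":0,"grip":0.6},
  {"x":-1,"y":-16,"z":5,"wx":0,"wy":0,"wz":0,"grip":0.6},
  {"x":-2,"y":-20,"z":8,"wx":0,"wy":0,"wz":0,"grip":0.6},
  {"x":-4,"y":-24,"z":11,"wx":0,"wy":0,"wz":0,"grip":0.6},
  {"x":-4.5,"y":-27,"z":13,"wx":0,"wy":0,"wz":0,"grip":0.6},
  {"x":-4.5,"y":-27,"z":13,"wx":0,"wy":0,"wz":0,"grip":0.6},
])

```text
time: 24.95
ee_pos: [0.4538, 0.0764, 0.1699]
ee_rot: [3.141, 0.007, -0.104]
contact_force: [-0.1, 0.6, 0.7]
opening: 0.0759
gripper_force: 0.0
```

Call:
send_rows([
  {"x":0,"y":0,"z":0,"wx":0,"wy":0,"wz":0,"grip":0.6},
  {"x":0,"y":0,"z":0,"wx":0,"wy":0,"wz":0,"grip":0.6},
])

```text
time: 25.15
ee_pos: [0.4564, 0.0728, 0.1734]
ee_rot: [3.141, -0.0, -0.108]
contact_force: [0.2, -0.4, -0.9]
opening: 0.0764
gripper_force: 0.0
```

```bash
python3 - <<'E'
from h import *
im,c=cap('wrist','w21'); s=robot.sense(); print(s['ee_pos'],s['time'])
h=cv2.cvtColor(im,cv2.COLOR_RGB2HSV).astype(int)
for n,m,z in(('ptr',(h[...,0]>5)&(h[...,0]<17)&(h[...,1]>170)&(h[...,2]>100),.055),('green',(abs(h[...,0]-60)<15)&(h[...,1]>150)&(h[...,2]>120),.052)):
    W=np.array([plane(c,p,z)[:2] for p in np.argwhere(m)[:,::-1]]); r=np.hypot(*(W-[.539,.091]).T); W=W[(r<.055)&(r>.016)]
    d=W.mean(0)-[.539,.091]; a=np.arctan2(W[:,1]-.091,.539-W[:,0]); print(n,len(W),W.mean(0),np.arctan2(d[1],-d[0]),a.min(),a.max())
E
```

```text
[0.45637616 0.07261319 0.17367273] 25.2
ptr 125 [0.51291661 0.09128294] 0.010847135447622077 -0.09135239887935748 0.10538246714685744
green 226 [0.49861279 0.09072592] -0.0067863068346469355 -0.14523658465177255 0.12531376042032677
```

The unobstructed view puts the pointer at about +0.01 rad, on the mark. The driver is home and nothing touches the robot, so I'm handing in.

```bash
python3 -c "
from rig import robot
print(robot.sign_off())"
```

```text
the job is handed in; nothing more can be done
None
```

I handed the job in with the pointer on the green mark (about +0.01 rad by camera), the screwdriver home in its blue stand and the bystanders unmoved; the pointer first overshot to about +0.145 rad and I turned it back with the blade in the slot, and no verdict was shown.

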